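# Make up two repair kits from the bench stock

### The arm

A 6-joint arm with a two-finger parallel gripper is mounted at the origin on a cart in front of the work surface, level with it; the furniture and walls round the work are solid. World frame = base frame: x ahead of the robot, y to its left, z up, the work surface at z = 0. Lengths are in m, angles in rad, forces in N, time in s.
With the tool pointing down it reaches from about 0.3 to 0.875 m from the base axis. Payload 6.4 kg.
Tool frame: the origin (TCP) lies at the very end of the fingers, on their centre line; the grasp point (between the pads) lies 19 mm behind it (ctrl.tcp_to_grasp is the distance from the TCP to the grasp point, in m); z points along the fingers, y is the direction in which the jaws open and shut (so a half turn about z gives the same grasp; the last joint's range is limited). The gripper opens to 85 mm and grips with 20 to 120 N. Pads are 22 mm wide; open, the fingers measure 114 mm over their backs; the gripper's body (76 mm by 85 mm) begins 54 mm behind the grasp point. The pads swing forward as they close: fully open they stand 13 mm farther back than shut.
Start: joints at [1.14, 0.181, 1.607, -0, 1.354, -0.206], TCP at [0.128, 0.561, 0.231] pointing down, gripper open.
Joint ranges: [-2.99, 2.99], [-0.89, 2.07], [0.3, 2.58], [-1.14, 4.28], [0, 2.63], [-3.12, 3.12]. Speed limits (rad/s): [2.57, 2.57, 3.01, 3.14, 3.14, 3.14].

### API

Orientations are given as a unit quaternion [w, x, y, z].
In Python, from bench import ctrl gives the robot as it stands. The module is installed in compiled form; this text tells all that it offers.
- The arm moves only by the tool drive_tool, never from a script. Its argument "deltas" is a list of rows, each an object with "slide": the shift along the tool's x, y, z as a fraction of full scale, a list of three; "delta_rot": the turn, a rotation vector about the tool's x, y, z as a fraction of full scale, a list of three; "hand": the opening, from 0 (shut) to 1 (fully open). In form: [{"slide": [tx, ty, tz], "delta_rot": [wx, wy, wz], "hand": hand}, ...]. A call has exactly 5 rows; each row shifts and turns the commanded pose from where the row before left it, along the tool's axes as they then stand; what a row does not reach is not made up. Full scale, the value 1, is 50 mm for a shift and 180 degrees for a turn. A row lasts 1/8 s, in which the tool goes at most 62.5 mm and 10.7 degrees, less where a joint would pass 70% of its speed; a pose out of reach is approached as far as the arm can. A call with a number of a shift or a turn outside -1 to 1 is refused whole. A call with a gripper value outside its range is refused whole. The fingers move at their own pace and stop on an object; the grip force is fixed at half the most. Time passes only in rows, so rows that do not move let the fingers close, or fill a call up. It gives the time, the measured TCP pose, the force and the opening at its end, in the units of the state.
- ctrl.get_obs(): the state, without advancing time (a new reading comes with each control period).
- ctrl.camera(name): name is "scene" or "top"; returns a dict with "frame" (480x640x3 uint8, red, green, blue), "mtx" (3x3 intrinsics, pixels), "R" (3x3) and "t" (3): a world point X has camera coordinates R X + t. Camera axes: x right, y down, z forward; pixel columns grow to the right and rows downward; lengths in m; the calibration is good to about 2 mm. A picture is of the moment at which its call begins. There is no depth.
- ctrl.hand_in(): hands the job in, once; it reports no verdict.
The state is a dict: "time_s": time; "q": joint angles; "dq": joint speeds; "joint_efforts": joint torques, N m; "eef_pos": TCP position; "eef_rot": TCP orientation; "wrist_force": force on the tool from outside, world axes, zero at the start; "torque": the same for the moment, N m; "opening": opening from 0.0 (shut) to 1.0 (fully open).
Only numpy, scipy, OpenCV 4.12 (cv2) and the standard library are available. Lean on these libraries where they do the work, as an engineer would, in place of code of your own. Each camera call takes 0.05 s, during which the arm holds its last target.

### The job

Make up the two repair kits in the compartment trays: the heat sink and the box of fuses go into the yellow tray; the solder reel, the flux bottle and the small round tin go into the blue tray. Each thing stands right way up and flat on the tray floor in a compartment of its own. Leave the green circuit board and the dark-blue braid reel where they lie.

Things in the scene. Friction and masses are not known exactly. Their poses are not given: they have to be found in the camera images.
- blue_tray: Blue shallow tray, three compartments in a row, 84 x 226 mm, fixed. Floor 3 mm thick; rim and ridges 4 mm wide, tops 8 mm above the bench. Compartments 76 (tray x) by 70 mm (tray y) inside. Origin: centre of the underside, on the bench; x to the far long side, y along the row, z up. A tab with a white card sticks out 15 mm at the near side. Compartment centres: x = 0, y = -74, 0 and +74 mm.
- yellow_tray: Yellow shallow tray, two compartments in a row, 84 x 152 mm, fixed. Floor 3 mm thick; rim and ridges 4 mm wide, tops 8 mm above the bench. Compartments 76 (tray x) by 70 mm (tray y) inside. Origin: centre of the underside, on the bench; x to the far long side, y along the row, z up. A tab with a white card sticks out 15 mm at the near side. Compartment centres: x = 0, y = -37 and +37 mm.
- solder_reel_mid (a point): White-grey reel of solder wire lying flat: a round spool 53 mm across, 24 mm high, about 110 g. Point at its centre, 12 mm above its underside; z up.
- flux_bottle_mid (a point): White flux bottle, standing upright, with a red collar and a white needle nozzle: round body 38 mm across and 76 mm high, 118 mm high with the nozzle, about 60 g. Point on its axis, 38 mm above its underside (half-way up the body); z up.
- tip_tin_mid (a point): Small plain white-grey round tin of tip tinner: 31 mm across, 14 mm high, about 30 g. Point at its centre, 7 mm above its underside; z up.
- heat_sink_mid (a point): Grey aluminium heat sink, upright fins on a flat base: 30 mm (its x, along the fins) by 35 mm (its y, across the fins; the outermost fins are its two side faces) by 18 mm high, about 40 g. Point at its centre, 9 mm above its underside; z up.
- fuse_pack_mid (a point): Cream card box of fuses: 30 mm (its x) by 50 mm (its y) by 16 mm high, about 30 g. Point at its centre, 8 mm above its underside; z up.
- braid_reel_mid (a point): Not for the kits, leave it: dark-blue flat desoldering-braid reel with a copper tail, loose on the bench: disc 48 mm across, 10 mm high, its centre 11 mm from this point along its own y; the tail ends 34 mm from the point along -y. Point 5 mm above its underside.
- test_pcb_mid (a point): Not for the kits, leave it: green bare circuit board, loose on the bench, 50 mm (its x) by 66 mm (its y) by 10 mm high over its connectors. Point at its centre, 5 mm above its underside.

How it is judged:
At the end, for the whole second after the job is handed in: Each thing in a compartment of its own in its tray (any arrangement), within the ridges to 2 mm, on the tray floor to 3 mm, right way up to 0.08 rad, at rest: heat sink and fuses in yellow; solder reel, flux bottle, tin in blue. Board and braid reel within 20 mm of their starts (((x of heat_sink_mid in the frame of yellow_tray between -0.025 and 0.025 m and y of heat_sink_mid in the frame of yellow_tray between -0.059 and -0.015 m and z of heat_sink_mid in the frame of yellow_tray between 0.009 and 0.015 m and x of fuse_pack_mid in the frame of yellow_tray between -0.025 and 0.025 m and y of fuse_pack_mid in the frame of yellow_tray between 0.015 and 0.059 m and z of fuse_pack_mid in the frame of yellow_tray between 0.008 and 0.014 m) or (x of heat_sink_mid in the frame of yellow_tray between -0.025 and 0.025 m and y of heat_sink_mid in the frame of yellow_tray between 0.015 and 0.059 m and z of heat_sink_mid in the frame of yellow_tray between 0.009 and 0.015 m and x of fuse_pack_mid in the frame of yellow_tray between -0.025 and 0.025 m and y of fuse_pack_mid in the frame of yellow_tray between -0.059 and -0.015 m and z of fuse_pack_mid in the frame of yellow_tray between 0.008 and 0.014 m)) and ((x of solder_reel_mid in the frame of blue_tray between -0.0137 and 0.0137 m and y of solder_reel_mid in the frame of blue_tray between -0.0847 and -0.0633 m and z of solder_reel_mid in the frame of blue_tray between 0.012 and 0.018 m and x of flux_bottle_mid in the frame of blue_tray between -0.021 and 0.021 m and y of flux_bottle_mid in the frame of blue_tray between -0.018 and 0.018 m and z of flux_bottle_mid in the frame of blue_tray between 0.038 and 0.044 m and x of tip_tin_mid in the frame of blue_tray between -0.0247 and 0.0247 m and y of tip_tin_mid in the frame of blue_tray between 0.0523 and 0.0957 m and z of tip_tin_mid in the frame of blue_tray between 0.007 and 0.013 m) or (x of solder_reel_mid in the frame of blue_tray between -0.0137 and 0.0137 m and y of solder_reel_mid in the frame of blue_tray between -0.0847 and -0.0633 m and z of solder_reel_mid in the frame of blue_tray between 0.012 and 0.018 m and x of flux_bottle_mid in the frame of blue_tray between -0.021 and 0.021 m and y of flux_bottle_mid in the frame of blue_tray between 0.056 and 0.092 m and z of flux_bottle_mid in the frame of blue_tray between 0.038 and 0.044 m and x of tip_tin_mid in the frame of blue_tray between -0.0247 and 0.0247 m and y of tip_tin_mid in the frame of blue_tray between -0.0217 and 0.0217 m and z of tip_tin_mid in the frame of blue_tray between 0.007 and 0.013 m) or (x of solder_reel_mid in the frame of blue_tray between -0.0137 and 0.0137 m and y of solder_reel_mid in the frame of blue_tray between -0.0107 and 0.0107 m and z of solder_reel_mid in the frame of blue_tray between 0.012 and 0.018 m and x of flux_bottle_mid in the frame of blue_tray between -0.021 and 0.021 m and y of flux_bottle_mid in the frame of blue_tray between -0.092 and -0.056 m and z of flux_bottle_mid in the frame of blue_tray between 0.038 and 0.044 m and x of tip_tin_mid in the frame of blue_tray between -0.0247 and 0.0247 m and y of tip_tin_mid in the frame of blue_tray between 0.0523 and 0.0957 m and z of tip_tin_mid in the frame of blue_tray between 0.007 and 0.013 m) or (x of solder_reel_mid in the frame of blue_tray between -0.0137 and 0.0137 m and y of solder_reel_mid in the frame of blue_tray between -0.0107 and 0.0107 m and z of solder_reel_mid in the frame of blue_tray between 0.012 and 0.018 m and x of flux_bottle_mid in the frame of blue_tray between -0.021 and 0.021 m and y of flux_bottle_mid in the frame of blue_tray between 0.056 and 0.092 m and z of flux_bottle_mid in the frame of blue_tray between 0.038 and 0.044 m and x of tip_tin_mid in the frame of blue_tray between -0.0247 and 0.0247 m and y of tip_tin_mid in the frame of blue_tray between -0.0957 and -0.0523 m and z of tip_tin_mid in the frame of blue_tray between 0.007 and 0.013 m) or (x of solder_reel_mid in the frame of blue_tray between -0.0137 and 0.0137 m and y of solder_reel_mid in the frame of blue_tray between 0.0633 and 0.0847 m and z of solder_reel_mid in the frame of blue_tray between 0.012 and 0.018 m and x of flux_bottle_mid in the frame of blue_tray between -0.021 and 0.021 m and y of flux_bottle_mid in the frame of blue_tray between -0.092 and -0.056 m and z of flux_bottle_mid in the frame of blue_tray between 0.038 and 0.044 m and x of tip_tin_mid in the frame of blue_tray between -0.0247 and 0.0247 m and y of tip_tin_mid in the frame of blue_tray between -0.0217 and 0.0217 m and z of tip_tin_mid in the frame of blue_tray between 0.007 and 0.013 m) or (x of solder_reel_mid in the frame of blue_tray between -0.0137 and 0.0137 m and y of solder_reel_mid in the frame of blue_tray between 0.0633 and 0.0847 m and z of solder_reel_mid in the frame of blue_tray between 0.012 and 0.018 m and x of flux_bottle_mid in the frame of blue_tray between -0.021 and 0.021 m and y of flux_bottle_mid in the frame of blue_tray between -0.018 and 0.018 m and z of flux_bottle_mid in the frame of blue_tray between 0.038 and 0.044 m and x of tip_tin_mid in the frame of blue_tray between -0.0247 and 0.0247 m and y of tip_tin_mid in the frame of blue_tray between -0.0957 and -0.0523 m and z of tip_tin_mid in the frame of blue_tray between 0.007 and 0.013 m)) and angle between each of solder_reel_mid, flux_bottle_mid, tip_tin_mid, heat_sink_mid, fuse_pack_mid's own z axis and vertical below 0.08 rad and linear speed of each of solder_reel, flux_bottle, tip_tin, heat_sink, fuse_pack below 0.02 m/s and distance of each of test_pcb_mid, braid_reel_mid from where it was at the start of the episode below 0.02 m); the robot touches nothing.
It fails at once if the circuit board is pushed more than 20 mm (distance of test_pcb_mid from where it was at the start of the episode above 0.02 m).
It fails at once if the braid reel is pushed more than 20 mm (distance of braid_reel_mid from where it was at the start of the episode above 0.02 m).
It also fails if it takes over 128 s, if anything falls off the work surface, if the arm or the gripper's body presses on something with over 40 N, if the wrist force passes 120 N, or if a joint passes its speed limit or range.

## Working session

There is one attempt and no reset: what is moved stays moved. The work goes in short steps, Python scripts to look and compute and a tool call to move; the robot and the scene stay as the last step left them, time stands still between calls to the robot, and variables do not carry over. Pictures are saved under pics/ and viewed, and the job is handed in when it is done.

Besides the shell and the picture viewer there is one more tool, called as name([rows], argument=value, ...), one row to a line, values as JSON. drive_tool: Moves the arm, as the interface text tells. Its arguments: {"type":"object","properties":{"deltas":{"type":"array","items":{"type":"object","properties":{"slide":{"type":"array","items":{"type":"number"}},"delta_rot":{"type":"array","items":{"type":"number"}},"hand":{"type":"number"}}}}},"required":["deltas"]}

```bash
mkdir -p pics
python3 - <<'E'
from bench import ctrl
import cv2
o=ctrl.get_obs();print(o['time_s'],o['eef_pos'],o['eef_rot'],o['opening'],ctrl.tcp_to_grasp)
for n in("scene","top"):
    c=ctrl.camera(n);cv2.imwrite(f'pics/{n}0.png',c['frame'][:,:,::-1]);print(n,c['mtx'].tolist(),c['R'].round(4).tolist(),c['t'])
E
```

```text
0.0 [0.12790686 0.56001839 0.23039826] [-2.73137716e-04  1.12167911e-01  9.93688877e-01 -8.36923633e-04] 1.0007417214003935 0.0187
scene [[467.7529784455641, 0.0, 327.42847545716097], [0.0, 467.7529784455641, 231.2841732690866], [0.0, 0.0, 1.0]] [[0.5149, -0.8572, -0.0049], [-0.6504, -0.3869, -0.6536], [0.5584, 0.3397, -0.7568]] [-0.34977674  0.29659737  0.90621753]
top [[524.9253734951641, 0.0, 316.77500263266006], [0.0, 524.9253734951641, 242.36632606834084], [0.0, 0.0, 1.0]] [[0.0257, -0.9993, 0.0288], [-0.9916, -0.0291, -0.1261], [0.1269, -0.0253, -0.9916]] [-0.15131605  0.47237489  1.03963821]
```

View pics/scene0.png

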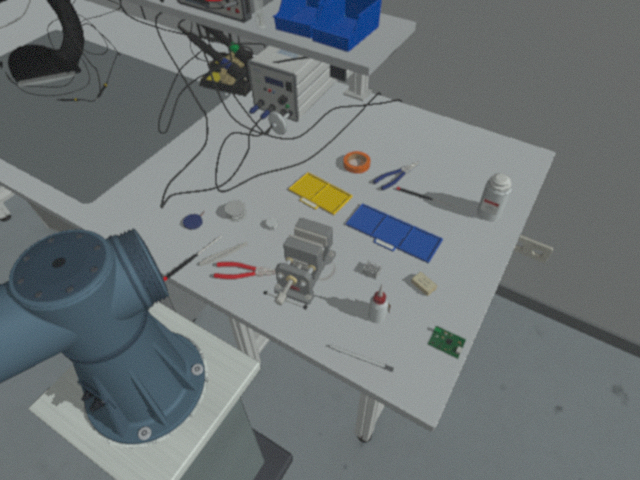

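View pics/top0.png

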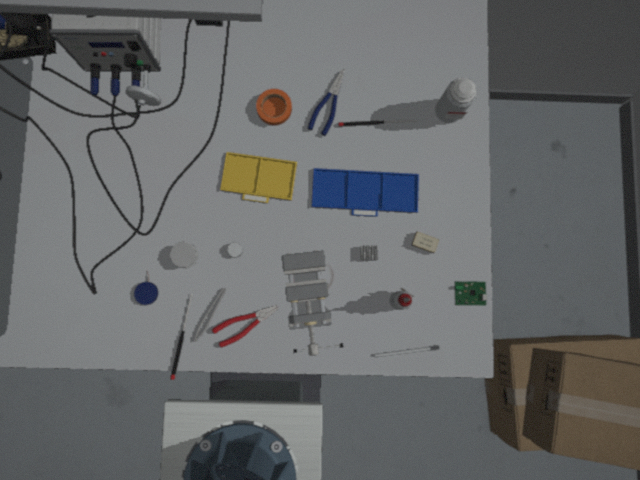

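Run:
```python
import cv2
a=cv2.imread('pics/top0.png')[130:370,120:500];cv2.imwrite('pics/topc.png',cv2.resize(a,(798,504),interpolation=cv2.INTER_CUBIC))
a=cv2.imread('pics/scene0.png')[140:390,160:500];cv2.imwrite('pics/scenec.png',cv2.resize(a,(800,588),interpolation=cv2.INTER_CUBIC))
```

```text
(no output)
```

View pics/topc.png

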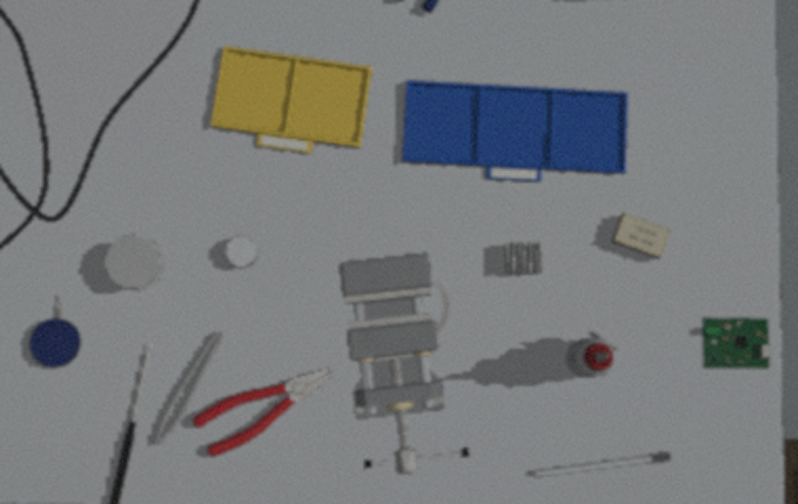

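View pics/scenec.png

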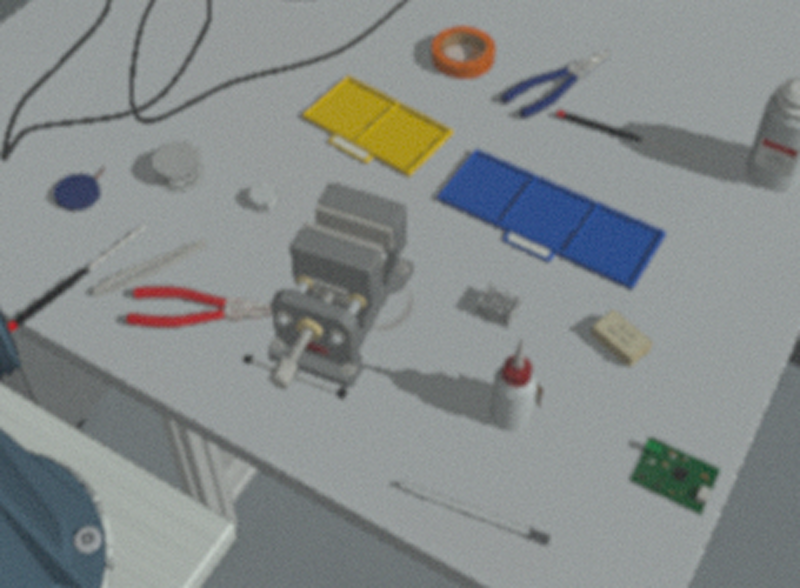

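```bash
cat > h.py <<'E'
import numpy as np,cv2
from bench import ctrl
def cam(n): return ctrl.camera(n)
def ray(c,u,v,z):
    d=c['R'].T@np.linalg.inv(c['mtx'])@np.array([u,v,1.0]); o=-c['R'].T@c['t']
    return o+d*(z-o[2])/d[2]
def proj(c,X):
    p=c['mtx']@(c['R']@np.asarray(X,float)+c['t']); return p[:2]/p[2]
def crop(c,u,v,r,s):
    u,v=int(u),int(v); a=c['frame'][v-r:v+r,u-r:u+r,::-1]
    a=cv2.resize(np.ascontiguousarray(a),None,fx=s,fy=s,interpolation=cv2.INTER_CUBIC)
    a=cv2.normalize(a,None,0,255,cv2.NORM_MINMAX)
    for k in range(0,2*r,10):
        cv2.putText(a,str(u-r+k),(k*s,8),0,.3,(0,0,255),1);cv2.putText(a,str(v-r+k),(0,k*s+8),0,.3,(0,0,255),1)
        cv2.line(a,(k*s,0),(k*s,3),(0,0,255));cv2.line(a,(0,k*s),(3,k*s),(0,0,255))
    return a
E
python3 - <<'E'
from h import *
t=cam('top');s=cam('scene')
C=[(182,255),(233,250),(368,253),(425,242),(402,300),(470,293)]
A=[crop(t,u,v,20,6) for u,v in C]
cv2.imwrite('pics/tc.png',np.vstack([np.hstack(A[:3]),np.hstack(A[3:])]))
C=[(235,210),(270,225),(369,269),(423,284),(380,305),(448,340)]
A=[crop(s,u,v,20,6) for u,v in C]
cv2.imwrite('pics/sc.png',np.vstack([np.hstack(A[:3]),np.hstack(A[3:])]))
for c in(t,):
  hsv=cv2.cvtColor(c['frame'],cv2.COLOR_RGB2HSV)
  for nm,lo,hi,z in(('yel',(20,130,80),(32,255,255),.008),('blue',(100,130,60),(120,255,255),.008),('grn',(50,80,40),(80,255,255),.005),('cream',(15,40,120),(32,110,255),.016)):
    m=cv2.inRange(hsv,lo,hi); m=cv2.morphologyEx(m,cv2.MORPH_CLOSE,np.ones((3,3)))
    for k in cv2.findContours(m,0,2)[0]:
      if cv2.contourArea(k)>60:
        r=cv2.minAreaRect(k);P=np.array([ray(c,*p,z)[:2] for p in cv2.boxPoints(r)])
        print(nm,[round(x,1) for x in r[0]],'ctr',P.mean(0).round(4),'sides',np.linalg.norm(P[1]-P[0]).round(4),np.linalg.norm(P[2]-P[1]).round(4),'dir01',np.degrees(np.arctan2(*(P[1]-P[0])[::-1])).round(1))
E
```

```text
yel [257.8, 178.2] ctr [ 0.6127 -0.0108] sides 0.092 0.1501 dir01 -5.2
blue [145.5, 293.0] ctr [0.3649 0.2084] sides 0.0426 0.0408 dir01 -88.4
blue [364.9, 192.5] ctr [ 0.5892 -0.2383] sides 0.0916 0.2239 dir01 -1.6
blue [318.2, 109.7] ctr [ 0.7681 -0.1347] sides 0.0872 0.0113 dir01 -26.6
grn [469.5, 293.0] ctr [ 0.3828 -0.4603] sides 0.0612 0.0458 dir01 -88.4
```

View pics/tc.png

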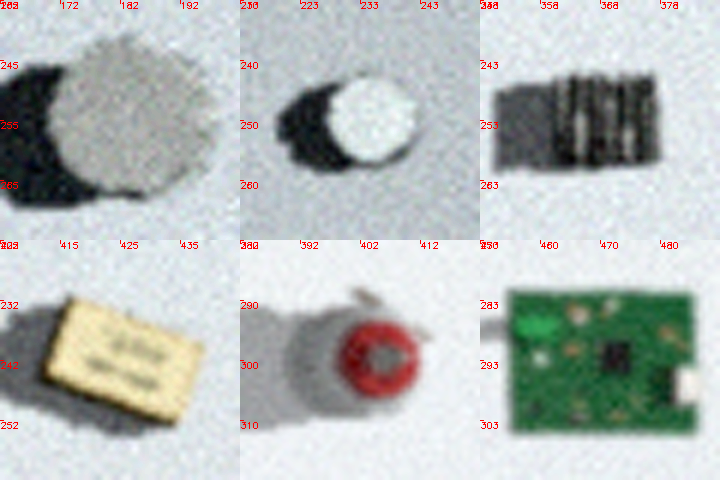

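View pics/sc.png

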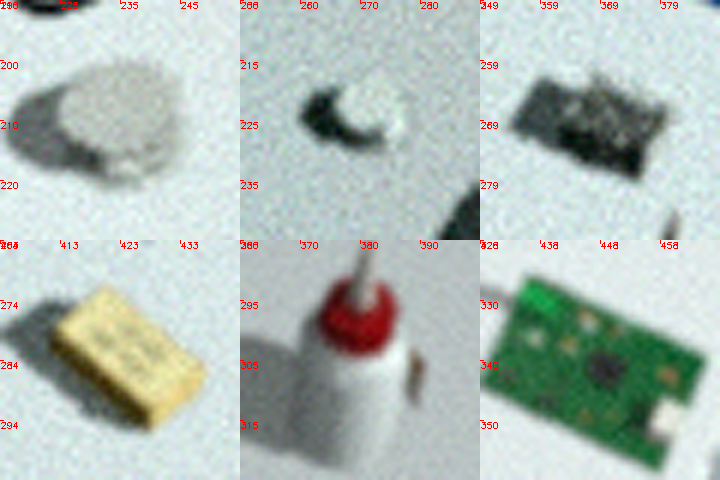

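```bash
cat >> h.py <<'E'
def tri(pairs):
    A=[];b=[]
    for c,u,v in pairs:
        d=c['R'].T@np.linalg.inv(c['mtx'])@np.array([u,v,1.0]);d/=np.linalg.norm(d);o=-c['R'].T@c['t']
        P=np.eye(3)-np.outer(d,d);A.append(P);b.append(P@o)
    return np.linalg.lstsq(np.vstack(A),np.hstack(b),rcond=None)[0]
E
python3 - <<'E'
from h import *
t=cam('top');s=cam('scene')
r=lambda c,u,v,z:ray(c,u,v,z).round(4)[:2]
print('solder',r(t,183.9,254.5,.024), r(s,233.9,208,.024))
print(' edges',r(t,170,254.5,.024),r(t,197.8,254.5,.024))
print('tin',r(t,235,249.8,.014),r(s,271.5,220.5,.014))
for p in((360.2,246),(360.2,261.2),(378,245.2),(378,260)): print('hs',r(t,*p,.018))
for p in((416.7,231.2),(439,239.5),(434.2,251.7),(412.2,245)): print('fuse',r(t,*p,.016))
for p in((422.5,272),(439,286.5),(430.5,292),(413.5,280)): print('fuse-s',r(s,*p,.016))
print('bottle nozzle',r(t,406.3,299.5,.118),r(s,381,281,.118),'base',r(s,379,317,0.0))
print('collar',tri([(t,405,299.7),(s,380.,297)]))
print('vise',tri([(t,282,254),(s,299,221)]),tri([(t,326,252),(s,332,228)]))
# trays corners
for c,n in((t,'top'),(s,'scene')):
  hsv=cv2.cvtColor(c['frame'],cv2.COLOR_RGB2HSV)
  for nm,lo,hi in(('yel',(20,110,80),(34,255,255)),('blue',(100,130,60),(120,255,255))):
    m=cv2.inRange(hsv,lo,hi); m=cv2.morphologyEx(m,cv2.MORPH_OPEN,np.ones((5,5)))
    m[:150]=0
    k=max(cv2.findContours(m,0,1)[0],key=cv2.contourArea);k=cv2.convexHull(k)
    q=cv2.approxPolyDP(k,5,True)[:,0]
    print(n,nm,q.tolist(),[r(c,*p,.008).tolist() for p in q])
E
```

```text
solder [0.4446 0.1315] [0.443  0.1333]
 edges [0.4437 0.1595] [0.4454 0.1033]
tin [0.4583 0.0296] [0.4636 0.033 ]
hs [ 0.4732 -0.2288]
hs [ 0.4416 -0.2293]
hs [ 0.476  -0.2658]
hs [ 0.4451 -0.2661]
fuse [ 0.5081 -0.3469]
fuse [ 0.4919 -0.3938]
fuse [ 0.466  -0.3836]
fuse [ 0.4787 -0.3375]
fuse-s [ 0.5086 -0.3535]
fuse-s [ 0.4909 -0.4005]
fuse-s [ 0.4678 -0.39  ]
fuse-s [ 0.4781 -0.345 ]
bottle nozzle [ 0.3632 -0.3054] [ 0.3709 -0.3087] base [ 0.3634 -0.3185]
collar [ 0.36436278 -0.31278852  0.0721752 ]
vise [ 0.44333757 -0.06908329  0.08959935] [ 0.44768312 -0.15303356  0.11016839]
top yel [[226, 154], [295, 162], [291, 198], [221, 189]] [[0.6628, 0.0587], [0.6503, -0.0881], [0.5721, -0.0821], [0.5867, 0.0655]]
top blue [[314, 169], [417, 175], [416, 211], [313, 206]] [[0.6364, -0.1289], [0.6306, -0.3491], [0.5525, -0.3471], [0.5564, -0.1289]]
scene yel [[291, 186], [311, 174], [349, 199], [331, 213]] [[0.5966, 0.0643], [0.6642, 0.0435], [0.6333, -0.0935], [0.5662, -0.0786]]
scene blue [[350, 218], [366, 206], [440, 242], [425, 260], [350, 225]] [[0.5759, -0.1285], [0.6335, -0.1435], [0.6182, -0.3528], [0.5494, -0.3434], [0.5553, -0.14]]
```

drive_tool([
  {"slide": [0,0,0],"delta_rot": [0,0,-0.0355],"hand": 1},
  {"slide": [0,0,0],"delta_rot": [0,0,-0.0355],"hand": 1},
  {"slide": [-0.42,-0.57,0],"delta_rot": [0,0,0],"hand": 1},
  {"slide": [-0.42,-0.57,0],"delta_rot": [0,0,0],"hand": 1},
  {"slide": [-0.42,-0.57,0],"delta_rot": [0,0,0],"hand": 1},
])

```text
time_s: 0.92
eef_pos: [0.1914, 0.4741, 0.2312]
eef_rot: [0.0, 0.001, 1.0, -0.0]
wrist_force: [1.1, 0.1, 0.8]
opening: 0.999
```

drive_tool([
  {"slide": [-0.5,-0.68,0],"delta_rot": [0,0,0],"hand": 1},
  {"slide": [-0.5,-0.68,0],"delta_rot": [0,0,0],"hand": 1},
  {"slide": [-0.5,-0.68,0],"delta_rot": [0,0,0],"hand": 1},
  {"slide": [-0.5,-0.68,0],"delta_rot": [0,0,0],"hand": 1},
  {"slide": [-0.5,-0.68,0],"delta_rot": [0,0,0],"hand": 1},
])

```text
time_s: 1.55
eef_pos: [0.3164, 0.3036, 0.2315]
eef_rot: [0.0, 0.001, 1.0, 0.0]
wrist_force: [0.6, 0.0, 0.6]
opening: 0.998
```

drive_tool([
  {"slide": [-0.5,-0.68,0.4],"delta_rot": [0,0,0],"hand": 1},
  {"slide": [-0.5,-0.68,0.4],"delta_rot": [0,0,0],"hand": 1},
  {"slide": [-0.5,-0.68,0.4],"delta_rot": [0,0,0],"hand": 1},
  {"slide": [-0.5,-0.68,0.4],"delta_rot": [0,0,0],"hand": 1},
  {"slide": [-0.5,-0.68,0.4],"delta_rot": [0,0,0],"hand": 1},
])

```text
time_s: 2.17
eef_pos: [0.4413, 0.1333, 0.1309]
eef_rot: [0.0, 0.001, 1.0, 0.0]
wrist_force: [0.3, 1.0, 0.5]
opening: 1.006
```

drive_tool([
  {"slide": [-0.06,-0.02,0.7],"delta_rot": [0,0,0],"hand": 1},
  {"slide": [0,0,0.7],"delta_rot": [0,0,0],"hand": 1},
  {"slide": [0,0,0.6],"delta_rot": [0,0,0],"hand": 1},
  {"slide": [0,0,0.4],"delta_rot": [0,0,0],"hand": 1},
  {"slide": [0,0,0.12],"delta_rot": [0,0,0],"hand": 1},
])

```text
time_s: 2.8
eef_pos: [0.4424, 0.1334, 0.0041]
eef_rot: [-0.001, 0.001, 1.0, -0.0]
wrist_force: [0.5, 1.3, 0.3]
opening: 1.005
```

drive_tool([
  {"slide": [0,0,0],"delta_rot": [0,0,0],"hand": 0},
  {"slide": [0,0,0],"delta_rot": [0,0,0],"hand": 0},
  {"slide": [0,0,0],"delta_rot": [0,0,0],"hand": 0},
  {"slide": [0,0,0],"delta_rot": [0,0,0],"hand": 0},
  {"slide": [0,0,0],"delta_rot": [0,0,0],"hand": 0},
])

```text
time_s: 3.42
eef_pos: [0.4445, 0.1335, 0.0067]
eef_rot: [0.001, 0.001, 1.0, -0.0]
wrist_force: [-2.2, -0.7, 5.9]
opening: 0.588
```

drive_tool([
  {"slide": [0,0,0],"delta_rot": [0,0,0],"hand": 0},
  {"slide": [0,0,0],"delta_rot": [0,0,0],"hand": 0},
  {"slide": [0,0,-0.2],"delta_rot": [0,0,0],"hand": 0},
  {"slide": [0,0,-0.4],"delta_rot": [0,0,0],"hand": 0},
  {"slide": [0,0,-0.4],"delta_rot": [0,0,0],"hand": 0},
])

```text
time_s: 4.05
eef_pos: [0.4436, 0.1335, 0.0566]
eef_rot: [0.0, 0.001, 1.0, 0.0]
wrist_force: [1.2, -0.3, -0.4]
opening: 0.589
```

Run:
```python
from h import *
s=cam('scene');o=ctrl.get_obs();print(o['opening'],o['wrist_force'],o['eef_pos'])
u,v=proj(s,o['eef_pos']);print(u,v);cv2.imwrite('pics/g1.png',crop(s,u,v,50,6))
```

```text
0.5934857988624533 [2.88993271 0.76305093 1.25590639] [0.44548778 0.13373225 0.0590689 ]
232.18499169226902 197.48628115295224
```

View pics/g1.png

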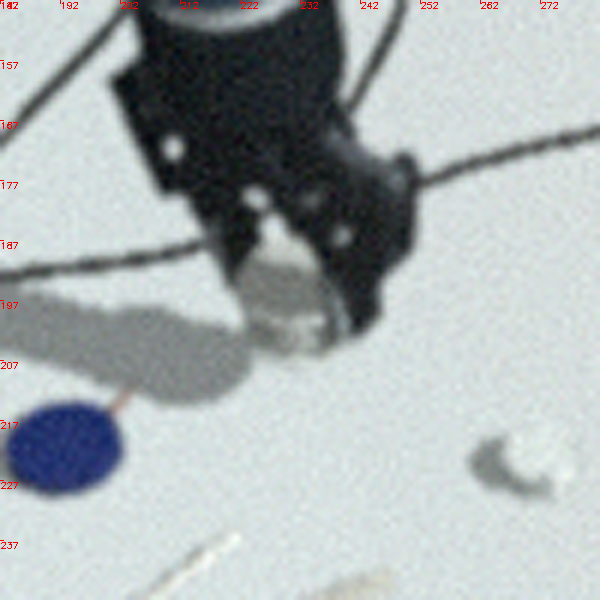

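drive_tool([
  {"slide": [0,0,-0.9],"delta_rot": [0,0,0],"hand": 0},
  {"slide": [0,0,-0.9],"delta_rot": [0,0,0],"hand": 0},
  {"slide": [-0.2,-0.4,-0.8],"delta_rot": [0,0,0],"hand": 0},
  {"slide": [-0.4,-0.78,0],"delta_rot": [0,0,0],"hand": 0},
  {"slide": [-0.4,-0.78,0],"delta_rot": [0,0,0],"hand": 0},
])

```text
time_s: 4.72
eef_pos: [0.4942, 0.0346, 0.1866]
eef_rot: [0.001, 0.0, 1.0, -0.0]
wrist_force: [1.2, 1.0, -1.9]
opening: 0.592
```

drive_tool([
  {"slide": [-0.4,-0.78,0],"delta_rot": [0,0,0],"hand": 0},
  {"slide": [-0.4,-0.78,0],"delta_rot": [0,0,0],"hand": 0},
  {"slide": [-0.4,-0.78,0],"delta_rot": [0,0,0],"hand": 0},
  {"slide": [-0.4,-0.78,0],"delta_rot": [0,0,0],"hand": 0},
  {"slide": [-0.4,-0.78,0],"delta_rot": [0,0,0],"hand": 0},
])

```text
time_s: 5.35
eef_pos: [0.5934, -0.1611, 0.1855]
eef_rot: [0.0, 0.001, 1.0, -0.0]
wrist_force: [0.2, 0.1, -0.8]
opening: 0.59
```

drive_tool([
  {"slide": [-0.04,-0.07,0.8],"delta_rot": [0,0,0],"hand": 0},
  {"slide": [0,0,0.8],"delta_rot": [0,0,0],"hand": 0},
  {"slide": [0,0,0.7],"delta_rot": [0,0,0],"hand": 0},
  {"slide": [0,0,0.5],"delta_rot": [0,0,0],"hand": 0},
  {"slide": [0,0,0.2],"delta_rot": [0,0,0],"hand": 0},
])

```text
time_s: 5.98
eef_pos: [0.5937, -0.1627, 0.0336]
eef_rot: [-0.001, 0.001, 1.0, 0.001]
wrist_force: [-0.4, 0.2, -1.1]
opening: 0.59
```

Run:
```python
from h import *
s=cam('scene');o=ctrl.get_obs();print(o['opening'],o['wrist_force'],o['eef_pos'])
u,v=proj(s,o['eef_pos']);print(u,v);cv2.imwrite('pics/g2.png',crop(s,u,v,45,6))
```

```text
0.5923720713491458 [-1.00032587 -0.1292635  -1.8562253 ] [ 0.59371648 -0.16269391  0.03325976]
365.9169104608499 211.74194180861122
```

View pics/g2.png

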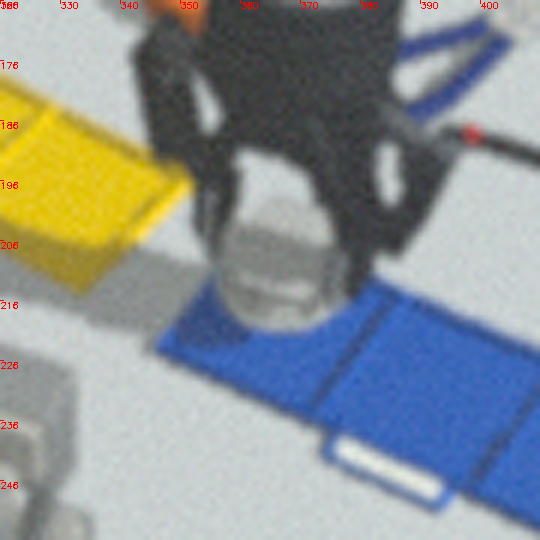

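drive_tool([
  {"slide": [0,0,0.2],"delta_rot": [0,0,0],"hand": 0},
  {"slide": [0,0,0.14],"delta_rot": [0,0,0],"hand": 0},
  {"slide": [0,0,0.08],"delta_rot": [0,0,0],"hand": 0},
  {"slide": [0,0,0.04],"delta_rot": [0,0,0],"hand": 0},
  {"slide": [0,0,0],"delta_rot": [0,0,0],"hand": 0},
])

```text
time_s: 6.65
eef_pos: [0.595, -0.1633, 0.0124]
eef_rot: [0.0, 0.001, 1.0, -0.0]
wrist_force: [-0.1, 0.3, -1.0]
opening: 0.587
```

drive_tool([
  {"slide": [0,0,0.05],"delta_rot": [0,0,0],"hand": 0},
  {"slide": [0,0,0.0],"delta_rot": [0,0,0],"hand": 0},
  {"slide": [0,0,0],"delta_rot": [0,0,0],"hand": 0.7},
  {"slide": [0,0,0],"delta_rot": [0,0,0],"hand": 0.8},
  {"slide": [0,0,0],"delta_rot": [0,0,0],"hand": 0.9},
])

```text
time_s: 7.28
eef_pos: [0.595, -0.1633, 0.0099]
eef_rot: [0.0, 0.001, 1.0, -0.0]
wrist_force: [-0.2, 0.2, -0.1]
opening: 0.903
```

drive_tool([
  {"slide": [0,0,-0.2],"delta_rot": [0,0,0],"hand": 0.9},
  {"slide": [0,0,-0.8],"delta_rot": [0,0,0],"hand": 0.9},
  {"slide": [0,0,-0.9],"delta_rot": [0,0,0],"hand": 1},
  {"slide": [0,0,-0.9],"delta_rot": [0,0,0],"hand": 1},
  {"slide": [0,0,-0.9],"delta_rot": [0,0,0],"hand": 1},
])

```text
time_s: 7.9
eef_pos: [0.5949, -0.1633, 0.1972]
eef_rot: [0.0, 0.001, 1.0, -0.0]
wrist_force: [0.7, -0.8, 0.2]
opening: 0.998
```

Run:
```python
from h import *
s=cam('scene');o=ctrl.get_obs();print(o['opening'],o['eef_pos'])
cv2.imwrite('pics/g3.png',np.hstack([crop(s,366,215,40,5),crop(cam('top'),330,190,40,5)]))
```

```text
0.9973703174930829 [ 0.59806207 -0.16465173  0.20458492]
```

View pics/g3.png

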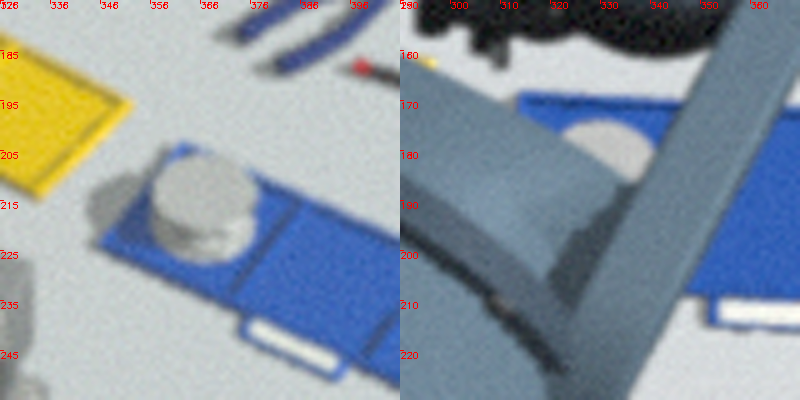

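drive_tool([
  {"slide": [0.45,0.65,0],"delta_rot": [0,0,0],"hand": 1},
  {"slide": [0.45,0.65,0],"delta_rot": [0,0,0],"hand": 1},
  {"slide": [0.45,0.65,0],"delta_rot": [0,0,0],"hand": 1},
  {"slide": [0.45,0.65,0],"delta_rot": [0,0,0],"hand": 1},
  {"slide": [0.45,0.65,0],"delta_rot": [0,0,0],"hand": 1},
])

```text
time_s: 8.62
eef_pos: [0.4816, 0.0005, 0.1947]
eef_rot: [-0.0, 0.001, 1.0, 0.0]
wrist_force: [0.6, 1.0, 0.6]
opening: 1.0
```

drive_tool([
  {"slide": [0.45,0.65,0.6],"delta_rot": [0,0,0],"hand": 0.9},
  {"slide": [0,0,0.9],"delta_rot": [0,0,0],"hand": 0.8},
  {"slide": [0,0,0.9],"delta_rot": [0,0,0],"hand": 0.7},
  {"slide": [0,0,0.5],"delta_rot": [0,0,0],"hand": 0.7},
  {"slide": [0,0,0.2],"delta_rot": [0,0,0],"hand": 0.7},
])

```text
time_s: 9.25
eef_pos: [0.4588, 0.0322, 0.0383]
eef_rot: [-0.001, 0.001, 1.0, 0.0]
wrist_force: [0.3, -0.1, 1.1]
opening: 0.696
```

Position matches the tin; go down 35 mm and close.

drive_tool([
  {"slide": [0,0,0.4],"delta_rot": [0,0,0],"hand": 0.7},
  {"slide": [0,0,0.24],"delta_rot": [0,0,0],"hand": 0.7},
  {"slide": [0,0,0.06],"delta_rot": [0,0,0],"hand": 0.7},
  {"slide": [0,0,0],"delta_rot": [0,0,0],"hand": 0},
  {"slide": [0,0,0],"delta_rot": [0,0,0],"hand": 0},
])

```text
time_s: 9.88
eef_pos: [0.4609, 0.0318, 0.0058]
eef_rot: [0.001, 0.001, 1.0, -0.0]
wrist_force: [-2.5, 0.4, 5.9]
opening: 0.324
```

drive_tool([
  {"slide": [0,0,0],"delta_rot": [0,0,0],"hand": 0},
  {"slide": [0,0,0],"delta_rot": [0,0,0],"hand": 0},
  {"slide": [0,0,0],"delta_rot": [0,0,0],"hand": 0},
  {"slide": [0,0,0],"delta_rot": [0,0,0],"hand": 0},
  {"slide": [0,0,0],"delta_rot": [0,0,0],"hand": 0},
])

```text
time_s: 10.5
eef_pos: [0.4609, 0.0319, 0.0059]
eef_rot: [0.001, 0.001, 1.0, -0.0]
wrist_force: [-1.5, -0.4, 5.1]
opening: 0.319
```

drive_tool([
  {"slide": [0,0,-0.3],"delta_rot": [0,0,0],"hand": 0},
  {"slide": [0,0,-0.8],"delta_rot": [0,0,0],"hand": 0},
  {"slide": [0,0,-0.9],"delta_rot": [0,0,0],"hand": 0},
  {"slide": [0,0,-0.9],"delta_rot": [0,0,0],"hand": 0},
  {"slide": [0,0,-0.9],"delta_rot": [0,0,0],"hand": 0},
])

```text
time_s: 11.12
eef_pos: [0.4601, 0.032, 0.1976]
eef_rot: [0.001, 0.001, 1.0, -0.0]
wrist_force: [1.0, 0.3, -0.7]
opening: 0.322
```

Run:
```python
from h import *
s=cam('scene');o=ctrl.get_obs();print(o['opening'],o['eef_pos'])
u,v=proj(s,o['eef_pos']);cv2.imwrite('pics/g4.png',crop(s,u,v,40,6))
```

```text
0.32137281336262785 [0.46365216 0.03155603 0.20387811]
```

View pics/g4.png

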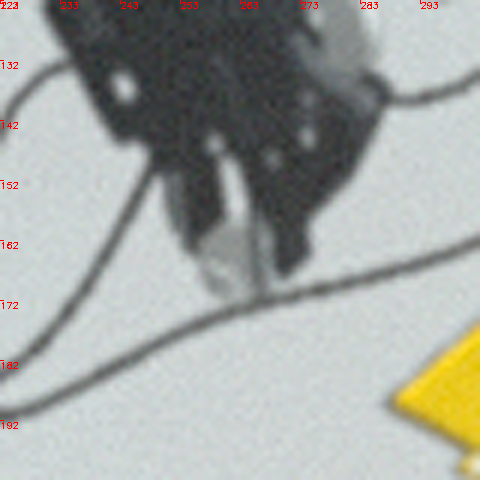

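drive_tool([
  {"slide": [-0.29,-0.76,0],"delta_rot": [0,0,0],"hand": 0},
  {"slide": [-0.29,-0.76,0],"delta_rot": [0,0,0],"hand": 0},
  {"slide": [-0.29,-0.76,0],"delta_rot": [0,0,0],"hand": 0},
  {"slide": [-0.29,-0.76,0],"delta_rot": [0,0,0],"hand": 0},
  {"slide": [-0.29,-0.76,0],"delta_rot": [0,0,0],"hand": 0},
])

```text
time_s: 11.8
eef_pos: [0.5328, -0.1594, 0.1959]
eef_rot: [0.001, 0.001, 1.0, -0.0]
wrist_force: [-0.0, 0.1, 0.8]
opening: 0.324
```

drive_tool([
  {"slide": [-0.29,-0.76,0],"delta_rot": [0,0,0],"hand": 0},
  {"slide": [-0.29,-0.76,0],"delta_rot": [0,0,0],"hand": 0},
  {"slide": [-0.29,-0.76,0],"delta_rot": [0,0,0],"hand": 0},
  {"slide": [-0.29,-0.76,0],"delta_rot": [0,0,0],"hand": 0},
  {"slide": [0,0,0.4],"delta_rot": [0,0,0],"hand": 0},
])

```text
time_s: 12.42
eef_pos: [0.5915, -0.3139, 0.1772]
eef_rot: [0.002, 0.002, 1.0, -0.002]
wrist_force: [0.2, 0.4, 0.6]
opening: 0.321
```

Good position. Descend 165 mm or so in steps.

drive_tool([
  {"slide": [0,0.02,0.8],"delta_rot": [0,0,0],"hand": 0},
  {"slide": [0,0,0.9],"delta_rot": [0,0,0],"hand": 0},
  {"slide": [0,0,0.8],"delta_rot": [0,0,0],"hand": 0},
  {"slide": [0,0,0.4],"delta_rot": [0,0,0],"hand": 0},
  {"slide": [0,0,0.2],"delta_rot": [0,0,0],"hand": 0},
])

```text
time_s: 13.05
eef_pos: [0.5898, -0.3085, 0.0191]
eef_rot: [-0.0, 0.001, 1.0, 0.0]
wrist_force: [0.5, -0.5, -0.2]
opening: 0.323
```

drive_tool([
  {"slide": [0,0,0.1],"delta_rot": [0,0,0],"hand": 0},
  {"slide": [0,0,0.04],"delta_rot": [0,0,0],"hand": 0},
  {"slide": [0,0,0],"delta_rot": [0,0,0],"hand": 0},
  {"slide": [0,0,0],"delta_rot": [0,0,0],"hand": 0},
  {"slide": [0,0,0],"delta_rot": [0,0,0],"hand": 0},
])

```text
time_s: 13.68
eef_pos: [0.5904, -0.3094, 0.0133]
eef_rot: [0.0, 0.001, 1.0, -0.0]
wrist_force: [-0.2, 0.2, -1.0]
opening: 0.32
```

drive_tool([
  {"slide": [0,0,0.04],"delta_rot": [0,0,0],"hand": 0},
  {"slide": [0,0,0.03],"delta_rot": [0,0,0],"hand": 0},
  {"slide": [0,0,0],"delta_rot": [0,0,0],"hand": 0.4},
  {"slide": [0,0,0],"delta_rot": [0,0,0],"hand": 0.5},
  {"slide": [0,0,0],"delta_rot": [0,0,0],"hand": 0.55},
])

```text
time_s: 14.3
eef_pos: [0.5902, -0.3093, 0.0094]
eef_rot: [0.0, 0.001, 1.0, -0.0]
wrist_force: [-0.1, 0.3, -0.0]
opening: 0.551
```

drive_tool([
  {"slide": [0,0,-0.2],"delta_rot": [0,0,0],"hand": 0.6},
  {"slide": [0,0,-0.8],"delta_rot": [0,0,0],"hand": 0.7},
  {"slide": [0,0,-0.8],"delta_rot": [0,0,0],"hand": 0.8},
  {"slide": [0,0,-0.4],"delta_rot": [0,0,0],"hand": 0.8},
  {"slide": [0.4,0.2,0],"delta_rot": [0,0,0],"hand": 0.8},
])

```text
time_s: 14.92
eef_pos: [0.5719, -0.3006, 0.1222]
eef_rot: [0.002, 0.001, 1.0, -0.002]
wrist_force: [-0.8, 0.7, -0.1]
opening: 0.8
```

Run:
```python
from h import *
s=cam('scene');o=ctrl.get_obs();print(o['opening'],o['eef_pos'])
cv2.imwrite('pics/g5.png',np.hstack([crop(s,415,245,40,5),crop(cam('top'),395,190,40,5)]))
```

```text
0.8055273125045617 [ 0.56845706 -0.29811161  0.12000022]
```

View pics/g5.png

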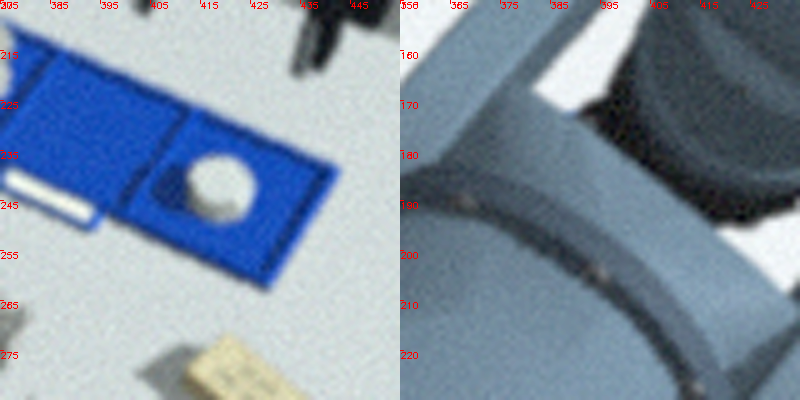

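drive_tool([
  {"slide": [0.55,0.26,0],"delta_rot": [0,0,0],"hand": 0.8},
  {"slide": [0.55,0.26,0],"delta_rot": [0,0,0],"hand": 0.8},
  {"slide": [0.55,0.26,0],"delta_rot": [0,0,0],"hand": 0.8},
  {"slide": [0.57,0.26,0.5],"delta_rot": [0,0,0],"hand": 0.8},
  {"slide": [0,0,0.7],"delta_rot": [0,0,-0.028],"hand": 0.8},
])

```text
time_s: 15.65
eef_pos: [0.4584, -0.2465, 0.059]
eef_rot: [0.0, -0.044, 0.999, -0.0]
wrist_force: [0.2, -0.7, 1.3]
opening: 0.804
```

Run:
```python
from h import *
s=cam('scene');o=ctrl.get_obs();print(o['opening'],o['eef_pos'],o['eef_rot'])
cv2.imwrite('pics/g6.png',np.hstack([crop(s,372,262,40,5),crop(cam('top'),370,250,40,5)]))
```

```text
0.8021534177926886 [ 0.45629591 -0.24478274  0.05417436] [-0.0023462  -0.04581632  0.99894453  0.00227601]
```

View pics/g6.png

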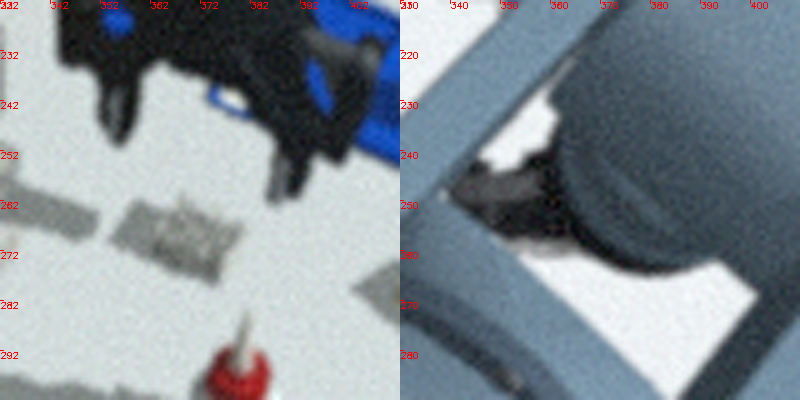

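drive_tool([
  {"slide": [0,0,0.5],"delta_rot": [0,0,0],"hand": 0.8},
  {"slide": [0,0,0.35],"delta_rot": [0,0,0],"hand": 0.8},
  {"slide": [0,0,0.1],"delta_rot": [0,0,0],"hand": 0.8},
  {"slide": [0,0,0.05],"delta_rot": [0,0,0],"hand": 0.8},
  {"slide": [0,0,0],"delta_rot": [0,0,0],"hand": 0.8},
])

```text
time_s: 16.38
eef_pos: [0.4596, -0.2473, 0.0098]
eef_rot: [0.0, -0.043, 0.999, -0.0]
wrist_force: [0.2, 0.3, 0.7]
opening: 0.798
```

drive_tool([
  {"slide": [0,0,0.08],"delta_rot": [0,0,0],"hand": 0.8},
  {"slide": [0,0,0.02],"delta_rot": [0,0,0],"hand": 0.8},
  {"slide": [0,0,0],"delta_rot": [0,0,0],"hand": 0},
  {"slide": [0,0,0],"delta_rot": [0,0,0],"hand": 0},
  {"slide": [0,0,0],"delta_rot": [0,0,0],"hand": 0},
])

```text
time_s: 17.0
eef_pos: [0.4596, -0.2474, 0.0048]
eef_rot: [0.0, -0.043, 0.999, -0.0]
wrist_force: [-0.5, -0.1, 3.0]
opening: 0.394
```

drive_tool([
  {"slide": [0,0,0],"delta_rot": [0,0,0],"hand": 0},
  {"slide": [0,0,0],"delta_rot": [0,0,0],"hand": 0},
  {"slide": [0,0,0],"delta_rot": [0,0,0],"hand": 0},
  {"slide": [0,0,0],"delta_rot": [0,0,0],"hand": 0},
  {"slide": [0,0,0],"delta_rot": [0,0,0],"hand": 0},
])

```text
time_s: 17.62
eef_pos: [0.4596, -0.2474, 0.0047]
eef_rot: [0.0, -0.043, 0.999, -0.0]
wrist_force: [-1.4, 0.5, 5.4]
opening: 0.389
```

drive_tool([
  {"slide": [0,0,-0.3],"delta_rot": [0,0,0],"hand": 0},
  {"slide": [0,0,-0.8],"delta_rot": [0,0,0],"hand": 0},
  {"slide": [0,0,-0.9],"delta_rot": [0,0,0.028],"hand": 0},
  {"slide": [0,0,-0.9],"delta_rot": [0,0,0],"hand": 0},
  {"slide": [0,0,-0.9],"delta_rot": [0,0,0],"hand": 0},
])

```text
time_s: 18.25
eef_pos: [0.4589, -0.2467, 0.1963]
eef_rot: [0.0, 0.001, 1.0, -0.0]
wrist_force: [0.4, -0.4, -0.9]
opening: 0.39
```

drive_tool([
  {"slide": [-0.4,0.68,0],"delta_rot": [0,0,0],"hand": 0},
  {"slide": [-0.4,0.68,0],"delta_rot": [0,0,0],"hand": 0},
  {"slide": [-0.4,0.68,0],"delta_rot": [0,0,0],"hand": 0},
  {"slide": [-0.4,0.68,0],"delta_rot": [0,0,0],"hand": 0},
  {"slide": [-0.4,0.68,0],"delta_rot": [0,0,0],"hand": 0},
])

```text
time_s: 18.88
eef_pos: [0.5598, -0.0759, 0.1949]
eef_rot: [0.0, 0.001, 1.0, -0.0]
wrist_force: [-0.1, -0.5, -0.5]
opening: 0.389
```

drive_tool([
  {"slide": [-0.4,0.68,0],"delta_rot": [0,0,0],"hand": 0},
  {"slide": [-0.4,0.68,0],"delta_rot": [0,0,0],"hand": 0},
  {"slide": [-0.4,0.68,0],"delta_rot": [0,0,0],"hand": 0},
  {"slide": [0,0,0.5],"delta_rot": [0,0,0.028],"hand": 0},
  {"slide": [0,0,0.8],"delta_rot": [0,0,0],"hand": 0},
])

```text
time_s: 19.5
eef_pos: [0.621, 0.0254, 0.1307]
eef_rot: [0.002, 0.045, 0.999, -0.0]
wrist_force: [0.2, -0.9, -1.3]
opening: 0.395
```

drive_tool([
  {"slide": [0,0,0.9],"delta_rot": [0,0,0],"hand": 0},
  {"slide": [0,0,0.8],"delta_rot": [0,0,0],"hand": 0},
  {"slide": [0,0,0.4],"delta_rot": [0,0,0],"hand": 0},
  {"slide": [0,0,0.1],"delta_rot": [0,0,0],"hand": 0},
  {"slide": [0,0,0],"delta_rot": [0,0,0],"hand": 0},
])

```text
time_s: 20.12
eef_pos: [0.6207, 0.0246, 0.0205]
eef_rot: [0.001, 0.045, 0.999, -0.0]
wrist_force: [0.0, -0.2, 0.1]
opening: 0.39
```

Run:
```python
from h import *
s=cam('scene');o=ctrl.get_obs();print(o['opening'],o['eef_pos'])
cv2.imwrite('pics/g7.png',crop(s,320,190,40,7))
```

```text
0.3880527968747069 [0.62105692 0.02451906 0.021025  ]
```

View pics/g7.png

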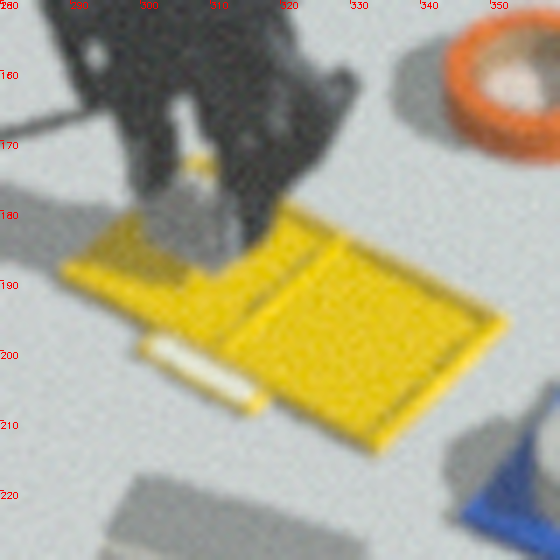

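drive_tool([
  {"slide": [0,0,0.16],"delta_rot": [0,0,0],"hand": 0},
  {"slide": [0,0,0.06],"delta_rot": [0,0,0],"hand": 0},
  {"slide": [0,0,0.02],"delta_rot": [0,0,0],"hand": 0},
  {"slide": [0,0,0],"delta_rot": [0,0,0],"hand": 0},
  {"slide": [0,0,0],"delta_rot": [0,0,0],"hand": 0},
])

```text
time_s: 20.8
eef_pos: [0.6196, 0.0247, 0.0078]
eef_rot: [-0.0, 0.045, 0.999, -0.0]
wrist_force: [-3.3, 0.0, 5.4]
opening: 0.39
```

drive_tool([
  {"slide": [0,0,0],"delta_rot": [0,0,0],"hand": 0.45},
  {"slide": [0,0,0],"delta_rot": [0,0,0],"hand": 0.55},
  {"slide": [0,0,0],"delta_rot": [0,0,0],"hand": 0.58},
  {"slide": [0,0,-0.2],"delta_rot": [0,0,0],"hand": 0.6},
  {"slide": [0,0,-0.6],"delta_rot": [0,0,0],"hand": 0.7},
])

```text
time_s: 21.42
eef_pos: [0.6182, 0.0249, 0.0464]
eef_rot: [-0.002, 0.045, 0.999, 0.0]
wrist_force: [-0.1, -0.8, -0.2]
opening: 0.701
```

drive_tool([
  {"slide": [0,0,-0.9],"delta_rot": [0,0,0],"hand": 0.8},
  {"slide": [0,0,-0.9],"delta_rot": [0,0,0],"hand": 0.8},
  {"slide": [0,0,-0.9],"delta_rot": [0,0,0],"hand": 0.8},
  {"slide": [0,0,0],"delta_rot": [0,0,-0.028],"hand": 0.8},
  {"slide": [0,0,0],"delta_rot": [0,0,0],"hand": 0.8},
])

```text
time_s: 22.05
eef_pos: [0.62, 0.0247, 0.1836]
eef_rot: [0.001, 0.001, 1.0, -0.0]
wrist_force: [-0.4, 0.8, -0.6]
opening: 0.799
```

Run:
```python
from h import *
s=cam('scene');o=ctrl.get_obs();print(o['opening'],o['eef_pos'],o['q'])
cv2.imwrite('pics/g8.png',np.hstack([crop(s,310,185,40,5),crop(s,423,280,40,5)]))
```

```text
0.7969051010251268 [0.61949099 0.02473314 0.18254   ] [-1.51242663e-01  3.23572887e-01  1.53374245e+00 -4.09210239e-05
  1.28426977e+00 -1.71864597e+00]
```

View pics/g8.png

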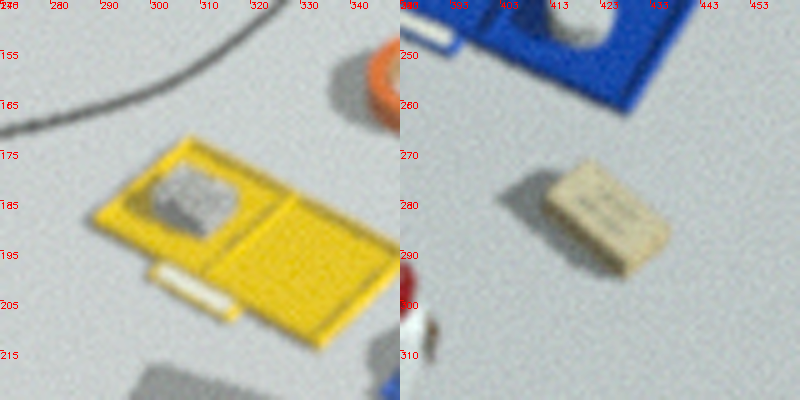

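drive_tool([
  {"slide": [0.3,-0.87,0],"delta_rot": [0,0,0],"hand": 0.7},
  {"slide": [0.3,-0.87,0],"delta_rot": [0,0,0],"hand": 0.6},
  {"slide": [0.3,-0.87,0],"delta_rot": [0,0,0],"hand": 0.6},
  {"slide": [0.3,-0.87,0],"delta_rot": [0,0,0],"hand": 0.6},
  {"slide": [0.3,-0.87,0],"delta_rot": [0,0,0],"hand": 0.6},
])

```text
time_s: 22.72
eef_pos: [0.5432, -0.1937, 0.1814]
eef_rot: [-0.001, 0.002, 1.0, 0.0]
wrist_force: [0.7, -0.2, 0.4]
opening: 0.603
```

drive_tool([
  {"slide": [0.3,-0.87,0],"delta_rot": [0,0,0],"hand": 0.6},
  {"slide": [0.3,-0.87,0],"delta_rot": [0,0,0],"hand": 0.6},
  {"slide": [0.3,-0.87,0],"delta_rot": [0,0,0],"hand": 0.6},
  {"slide": [0.3,-0.87,0],"delta_rot": [0,0,0],"hand": 0.6},
  {"slide": [0,0,0],"delta_rot": [0,0,0.05],"hand": 0.6},
])

```text
time_s: 23.35
eef_pos: [0.4822, -0.3694, 0.1812]
eef_rot: [-0.001, 0.084, 0.996, 0.0]
wrist_force: [0.3, 0.6, -0.3]
opening: 0.602
```

drive_tool([
  {"slide": [0,0,0],"delta_rot": [0,0,0.055],"hand": 0.6},
  {"slide": [0,0,0],"delta_rot": [0,0,0.055],"hand": 0.6},
  {"slide": [0,0,0],"delta_rot": [0,0,0.055],"hand": 0.6},
  {"slide": [0,0,0],"delta_rot": [0,0,0.055],"hand": 0.6},
  {"slide": [0,0,0],"delta_rot": [0,0,0.055],"hand": 0.6},
])

```text
time_s: 23.98
eef_pos: [0.4835, -0.3661, 0.1812]
eef_rot: [-0.001, 0.493, 0.87, 0.0]
wrist_force: [0.2, -0.6, 0.7]
opening: 0.599
```

drive_tool([
  {"slide": [0,0,0.4],"delta_rot": [0,0,0.055],"hand": 0.6},
  {"slide": [0,0,0.4],"delta_rot": [0,0,0.055],"hand": 0.6},
  {"slide": [0,0,0.4],"delta_rot": [0,0,0.055],"hand": 0.6},
  {"slide": [0,0,0.4],"delta_rot": [0,0,0.055],"hand": 0.6},
  {"slide": [0,0,0.4],"delta_rot": [0,0,0.055],"hand": 0.6},
])

```text
time_s: 24.6
eef_pos: [0.4834, -0.3659, 0.0806]
eef_rot: [-0.001, 0.812, 0.584, -0.0]
wrist_force: [0.1, 0.2, -0.5]
opening: 0.603
```

Run:
```python
from h import *
s=cam('scene');o=ctrl.get_obs();print(o['opening'],o['eef_pos'],o['q'].round(3) if hasattr(o['q'],'round') else o['q'])
from scipy.spatial.transform import Rotation as Ro
w,x,y,z=o['eef_rot'];M=Ro.from_quat([x,y,z,w]).as_matrix();print(np.degrees(np.arctan2(M[1,1],M[0,1])))
cv2.imwrite('pics/g9.png',crop(s,423,275,40,7))
```

```text
0.5950545867032367 [ 0.48209791 -0.36454996  0.07769158] [-0.844  0.424  1.634  0.     1.09  -0.513]
-18.922608389014954
```

View pics/g9.png

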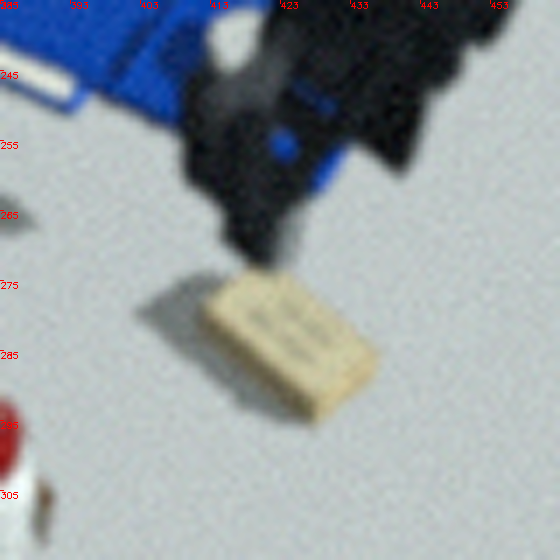

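drive_tool([
  {"slide": [-0.03,0.07,0.5],"delta_rot": [0,0,0],"hand": 0.6},
  {"slide": [0,0,0.5],"delta_rot": [0,0,0],"hand": 0.6},
  {"slide": [0,0,0.3],"delta_rot": [0,0,0],"hand": 0.6},
  {"slide": [0,0,0.15],"delta_rot": [0,0,0],"hand": 0.6},
  {"slide": [0,0,0.05],"delta_rot": [0,0,0],"hand": 0.6},
])

```text
time_s: 25.28
eef_pos: [0.4869, -0.3691, 0.0073]
eef_rot: [-0.0, 0.809, 0.587, -0.0]
wrist_force: [0.3, -0.2, -0.9]
opening: 0.604
```

drive_tool([
  {"slide": [0,0,0],"delta_rot": [0,0,0],"hand": 0},
  {"slide": [0,0,0],"delta_rot": [0,0,0],"hand": 0},
  {"slide": [0,0,0],"delta_rot": [0,0,0],"hand": 0},
  {"slide": [0,0,0],"delta_rot": [0,0,0],"hand": 0},
  {"slide": [0,0,0],"delta_rot": [0,0,0],"hand": 0},
])

```text
time_s: 25.9
eef_pos: [0.4875, -0.3697, 0.0084]
eef_rot: [0.001, 0.81, 0.587, 0.0]
wrist_force: [-0.5, 0.4, 6.1]
opening: 0.327
```

drive_tool([
  {"slide": [0,0,-0.3],"delta_rot": [0,0,0],"hand": 0},
  {"slide": [0,0,-0.8],"delta_rot": [0,0,0],"hand": 0},
  {"slide": [0,0,-0.9],"delta_rot": [0,0,0],"hand": 0},
  {"slide": [0,0,-0.9],"delta_rot": [0,0,-0.039],"hand": 0},
  {"slide": [0,0,-0.7],"delta_rot": [0,0,-0.039],"hand": 0},
])

```text
time_s: 26.52
eef_pos: [0.4871, -0.3693, 0.1903]
eef_rot: [0.001, 0.73, 0.683, -0.0]
wrist_force: [0.6, -1.4, -0.7]
opening: 0.326
```

drive_tool([
  {"slide": [0.83,0.25,0],"delta_rot": [0,0,0],"hand": 0},
  {"slide": [0.83,0.25,0],"delta_rot": [0,0,0],"hand": 0},
  {"slide": [0.83,0.25,0],"delta_rot": [0,0,0],"hand": 0},
  {"slide": [0.83,0.25,0],"delta_rot": [0,0,0],"hand": 0},
  {"slide": [0.83,0.25,0],"delta_rot": [0,0,0],"hand": 0},
])

```text
time_s: 27.15
eef_pos: [0.5642, -0.1651, 0.188]
eef_rot: [0.0, 0.732, 0.682, 0.0]
wrist_force: [0.5, 0.6, -0.6]
opening: 0.33
```

drive_tool([
  {"slide": [0.83,0.25,0],"delta_rot": [0,0,0],"hand": 0},
  {"slide": [0.83,0.25,0],"delta_rot": [0,0,0],"hand": 0},
  {"slide": [0.83,0.25,0],"delta_rot": [0,0,0],"hand": 0},
  {"slide": [0,0,0.5],"delta_rot": [0,0,0],"hand": 0},
  {"slide": [0,0,0.8],"delta_rot": [0,0,0],"hand": 0},
])

```text
time_s: 27.78
eef_pos: [0.6117, -0.0444, 0.124]
eef_rot: [0.002, 0.731, 0.682, 0.001]
wrist_force: [0.3, 0.2, -1.3]
opening: 0.33
```

drive_tool([
  {"slide": [-0.08,0,0.8],"delta_rot": [0,0,0],"hand": 0},
  {"slide": [0,0,0.7],"delta_rot": [0,0,0],"hand": 0},
  {"slide": [0,0,0.4],"delta_rot": [0,0,0],"hand": 0},
  {"slide": [0,0,0],"delta_rot": [0,0,0],"hand": 0},
  {"slide": [0,0,0],"delta_rot": [0,0,0],"hand": 0},
])

```text
time_s: 28.4
eef_pos: [0.6111, -0.0493, 0.0289]
eef_rot: [0.001, 0.732, 0.682, 0.001]
wrist_force: [0.3, -0.4, -0.0]
opening: 0.331
```

Run:
```python
from h import *
s=cam('scene');o=ctrl.get_obs();print(o['opening'],o['eef_pos'])
cv2.imwrite('pics/g10.png',crop(s,320,190,40,7))
```

```text
0.32885757633305823 [ 0.61128174 -0.04932883  0.02918596]
```

View pics/g10.png

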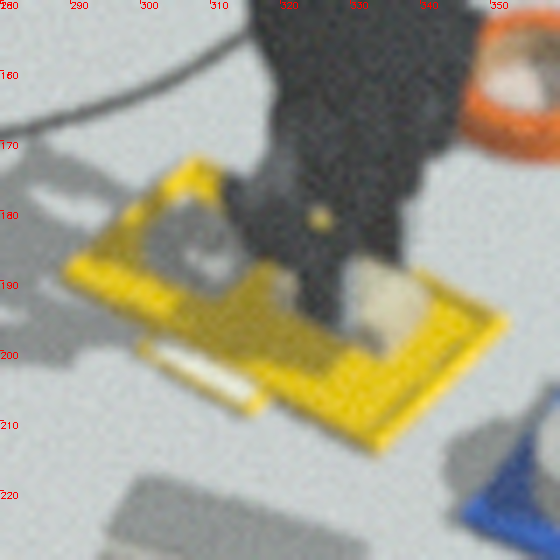

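drive_tool([
  {"slide": [0,0.06,0.2],"delta_rot": [0,0,0],"hand": 0},
  {"slide": [0,0,0.1],"delta_rot": [0,0,0],"hand": 0},
  {"slide": [0,0,0.04],"delta_rot": [0,0,0],"hand": 0},
  {"slide": [0,0,0],"delta_rot": [0,0,0],"hand": 0},
  {"slide": [0,0,0],"delta_rot": [0,0,0],"hand": 0},
])

```text
time_s: 29.08
eef_pos: [0.613, -0.0492, 0.0114]
eef_rot: [-0.0, 0.732, 0.682, -0.0]
wrist_force: [-4.5, 0.3, 11.2]
opening: 0.329
```

Contact at 11 N; release.

drive_tool([
  {"slide": [0,0,-0.02],"delta_rot": [0,0,0],"hand": 0.36},
  {"slide": [0,0,0],"delta_rot": [0,0,0],"hand": 0.45},
  {"slide": [0,0,0],"delta_rot": [0,0,0],"hand": 0.5},
  {"slide": [0,0,-0.2],"delta_rot": [0,0,0],"hand": 0.5},
  {"slide": [0,0,-0.6],"delta_rot": [0,0,0],"hand": 0.6},
])

```text
time_s: 29.7
eef_pos: [0.6114, -0.0489, 0.0504]
eef_rot: [-0.002, 0.732, 0.682, -0.001]
wrist_force: [0.5, -0.5, 0.1]
opening: 0.598
```

drive_tool([
  {"slide": [0,0,-0.9],"delta_rot": [0,0,0],"hand": 0.8},
  {"slide": [0,0,-0.9],"delta_rot": [0,0,0],"hand": 0.8},
  {"slide": [0,0,-0.9],"delta_rot": [0,0,0],"hand": 0.8},
  {"slide": [0,0,-0.9],"delta_rot": [0,0,0],"hand": 0.8},
  {"slide": [0,0,0],"delta_rot": [0,0,0],"hand": 0.8},
])

```text
time_s: 30.32
eef_pos: [0.6155, -0.0498, 0.2373]
eef_rot: [0.004, 0.732, 0.682, 0.003]
wrist_force: [-0.5, 0.5, -1.1]
opening: 0.801
```

Run:
```python
from h import *
s=cam('scene');o=ctrl.get_obs();print(o['opening'],o['eef_pos'],o['q'])
cv2.imwrite('pics/g11.png',np.hstack([crop(s,320,190,40,5),crop(s,383,300,40,5)]))
```

```text
0.8021266826027106 [ 0.61407729 -0.04951114  0.23429796] [-2.72838835e-01  2.64853588e-01  1.50002966e+00 -2.09727546e-05
  1.37154188e+00 -2.02011622e-01]
```

View pics/g11.png

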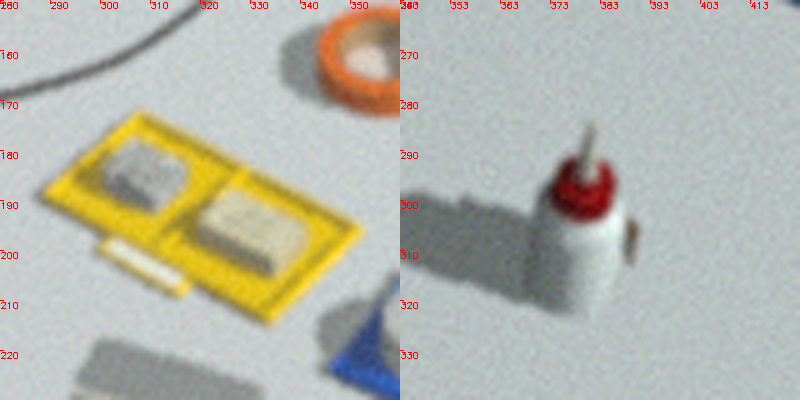

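Run:
```python
from h import *
t=cam('top');s=cam('scene')
print(tri([(t,412,295.5),(s,389,303)]),tri([(t,412,295.5),(s,389,309)]),tri([(t,402,289.7),(s,389,306)]))
print('collar top', tri([(t,405.2,299.7),(s,380,296)]),'nozzle',tri([(t,406.5,299.5),(s,381,280.5)]))
print(ray(s,379.5,321,0), ray(s,369,312,.03),ray(s,388,312,.03))
cv2.imwrite('pics/b.png',np.hstack([crop(t,405,300,25,8),crop(s,380,300,25,8)]))
```

```text
[ 0.37348407 -0.33074284  0.05171498] [ 0.3734963  -0.33407325  0.03141873] [ 0.38874404 -0.32243673  0.01083315]
collar top [ 0.36429798 -0.31249211  0.07571844] nozzle [ 0.36495089 -0.30724783  0.12502979]
[ 0.35531614 -0.32377454  0.        ] [ 0.34643884 -0.30116113  0.03      ] [ 0.36670939 -0.33513572  0.03      ]
```

View pics/b.png

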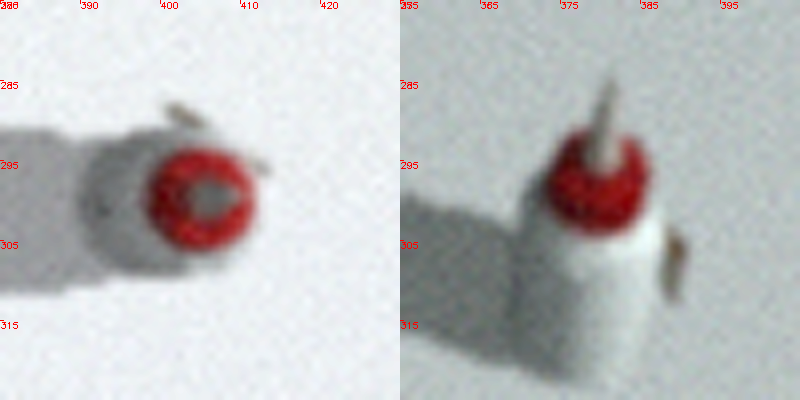

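drive_tool([
  {"slide": [-0.62,-0.51,0],"delta_rot": [0,0,0],"hand": 0.8},
  {"slide": [-0.62,-0.51,0],"delta_rot": [0,0,0],"hand": 0.8},
  {"slide": [-0.62,-0.51,0],"delta_rot": [0,0,0],"hand": 0.8},
  {"slide": [-0.62,-0.51,0],"delta_rot": [0,0,0],"hand": 0.8},
  {"slide": [-0.62,-0.51,0],"delta_rot": [0,0,0],"hand": 0.8},
])

```text
time_s: 31.1
eef_pos: [0.4729, -0.195, 0.2295]
eef_rot: [-0.002, 0.732, 0.682, -0.0]
wrist_force: [0.4, -0.4, 0.7]
opening: 0.8
```

drive_tool([
  {"slide": [-0.62,-0.51,0],"delta_rot": [0,0,0],"hand": 0.8},
  {"slide": [-0.62,-0.51,0],"delta_rot": [0,0,0],"hand": 0.8},
  {"slide": [-0.62,-0.51,0],"delta_rot": [0,0,0],"hand": 0.8},
  {"slide": [-0.62,-0.51,0],"delta_rot": [0,0,0],"hand": 0.8},
  {"slide": [0,0,0.6],"delta_rot": [0,0,0],"hand": 0.8},
])

```text
time_s: 31.72
eef_pos: [0.3631, -0.3138, 0.2016]
eef_rot: [0.001, 0.733, 0.68, -0.0]
wrist_force: [0.9, 0.1, -0.1]
opening: 0.801
```

drive_tool([
  {"slide": [0,0,0.6],"delta_rot": [0,0,0],"hand": 0.8},
  {"slide": [0,0,0],"delta_rot": [0,0,0],"hand": 0.8},
  {"slide": [0,0,0],"delta_rot": [0,0,0],"hand": 0.8},
  {"slide": [0,0,0],"delta_rot": [0,0,0],"hand": 0.8},
  {"slide": [0,0,0],"delta_rot": [0,0,0],"hand": 0.8},
])

```text
time_s: 32.35
eef_pos: [0.3646, -0.3116, 0.1722]
eef_rot: [0.001, 0.732, 0.682, -0.0]
wrist_force: [0.3, -0.5, -0.5]
opening: 0.796
```

Run:
```python
from h import *
s=cam('scene');o=ctrl.get_obs();print(o['opening'],o['eef_pos'],o['q'])
cv2.imwrite('pics/g12.png',np.hstack([crop(s,383,285,40,5),crop(cam('top'),400,295,40,5)]))
```

```text
0.7996295755910755 [ 0.36456397 -0.31158569  0.17211714] [-9.55364508e-01  2.85223892e-02  1.90037143e+00 -2.20467064e-05
  1.21115731e+00 -8.84762217e-01]
```

View pics/g12.png

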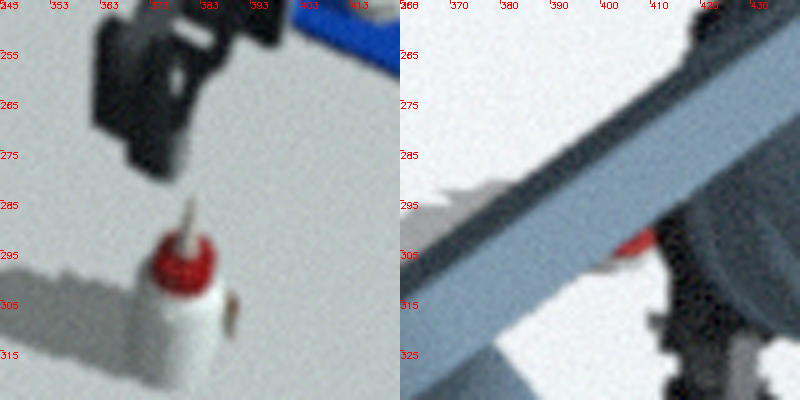

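drive_tool([
  {"slide": [0,0,0.7],"delta_rot": [0,0,0],"hand": 0.8},
  {"slide": [0,0,0.6],"delta_rot": [0,0,0],"hand": 0.8},
  {"slide": [0,0,0.5],"delta_rot": [0,0,0],"hand": 0.8},
  {"slide": [0,0,0.3],"delta_rot": [0,0,0],"hand": 0.8},
  {"slide": [0,0,0.1],"delta_rot": [0,0,0],"hand": 0.8},
])

```text
time_s: 33.08
eef_pos: [0.3641, -0.311, 0.0608]
eef_rot: [-0.0, 0.732, 0.682, 0.0]
wrist_force: [-0.4, 0.0, -0.0]
opening: 0.795
```

Run:
```python
from h import *
s=cam('scene');o=ctrl.get_obs();print(o['opening'],o['eef_pos'],o['wrist_force'])
cv2.imwrite('pics/g13.png',np.hstack([crop(s,383,300,40,7)]))
```

```text
0.8031281326365521 [ 0.36409181 -0.31113747  0.06079679] [-0.16090743  0.71000339 -0.01883246]
```

View pics/g13.png

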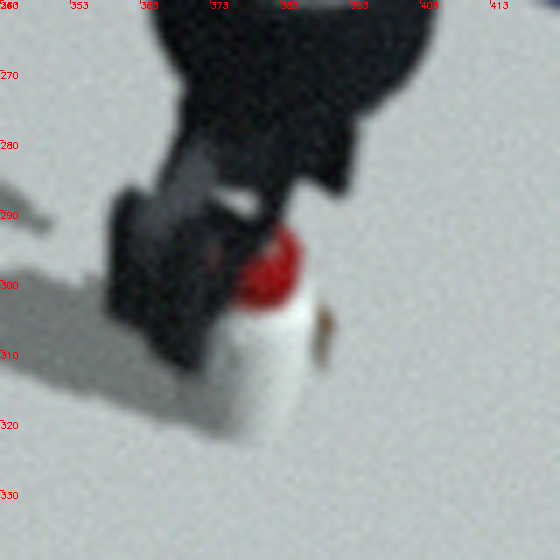

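drive_tool([
  {"slide": [0,0,0.12],"delta_rot": [0,0,0],"hand": 0.8},
  {"slide": [0,0,0.06],"delta_rot": [0,0,0],"hand": 0.8},
  {"slide": [0,0,0],"delta_rot": [0,0,0],"hand": 0.6},
  {"slide": [0,0,0],"delta_rot": [0,0,0],"hand": 0},
  {"slide": [0,0,0],"delta_rot": [0,0,0],"hand": 0},
])

```text
time_s: 33.75
eef_pos: [0.3644, -0.3116, 0.0529]
eef_rot: [0.0, 0.732, 0.682, -0.0]
wrist_force: [-2.3, 0.9, 5.2]
opening: 0.425
```

drive_tool([
  {"slide": [0,0,0],"delta_rot": [0,0,0],"hand": 0},
  {"slide": [0,0,0],"delta_rot": [0,0,0],"hand": 0},
  {"slide": [0,0,0],"delta_rot": [0,0,0],"hand": 0},
  {"slide": [0,0,0],"delta_rot": [0,0,0],"hand": 0},
  {"slide": [0,0,0],"delta_rot": [0,0,0],"hand": 0},
])

```text
time_s: 34.38
eef_pos: [0.3643, -0.3116, 0.0529]
eef_rot: [0.0, 0.732, 0.682, -0.0]
wrist_force: [-2.1, 1.2, 6.1]
opening: 0.421
```

drive_tool([
  {"slide": [0,0,-0.2],"delta_rot": [0,0,0],"hand": 0},
  {"slide": [0,0,-0.5],"delta_rot": [0,0,0],"hand": 0},
  {"slide": [0,0,-0.6],"delta_rot": [0,0,0],"hand": 0},
  {"slide": [0,0,-0.5],"delta_rot": [0,0,0],"hand": 0},
  {"slide": [0,0,-0.2],"delta_rot": [0,0,0],"hand": 0},
])

```text
time_s: 35.0
eef_pos: [0.3648, -0.312, 0.1541]
eef_rot: [0.002, 0.732, 0.682, -0.0]
wrist_force: [0.2, 0.3, -0.8]
opening: 0.426
```

Run:
```python
from h import *
s=cam('scene');o=ctrl.get_obs();print(o['opening'],o['eef_pos'],o['wrist_force'])
cv2.imwrite('pics/g14.png',np.hstack([crop(s,383,280,40,7)]))
```

```text
0.4241906924224627 [ 0.36491344 -0.31209214  0.15449059] [ 1.07019434  0.25509863 -0.63001712]
```

View pics/g14.png

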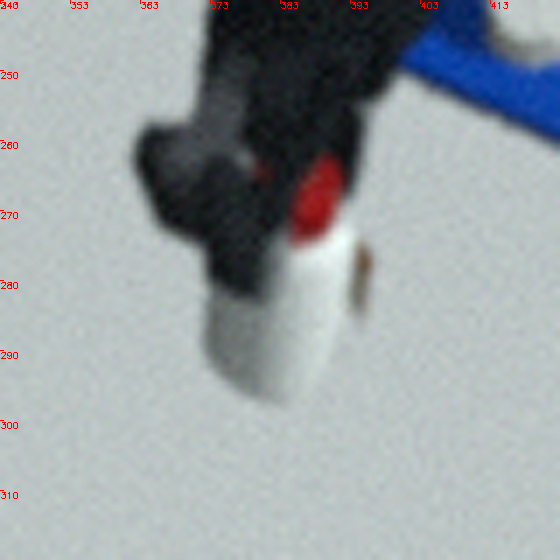

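Bottle is lifted upright (label moved with it). Carry to the middle blue compartment.

drive_tool([
  {"slide": [0.15,0.37,0],"delta_rot": [0,0,0],"hand": 0},
  {"slide": [0.3,0.75,0],"delta_rot": [0,0,0],"hand": 0},
  {"slide": [0.3,0.75,0],"delta_rot": [0,0,0],"hand": 0},
  {"slide": [0.3,0.75,0],"delta_rot": [0,0,0],"hand": 0},
  {"slide": [0.3,0.75,0],"delta_rot": [0,0,0],"hand": 0},
])

```text
time_s: 35.67
eef_pos: [0.5377, -0.2549, 0.1508]
eef_rot: [-0.001, 0.732, 0.682, -0.0]
wrist_force: [-0.7, -1.0, -0.1]
opening: 0.427
```

drive_tool([
  {"slide": [0.3,0.75,0],"delta_rot": [0,0,0],"hand": 0},
  {"slide": [0.13,0.36,0],"delta_rot": [0,0,0],"hand": 0},
  {"slide": [0,0,0],"delta_rot": [0,0,0],"hand": 0},
  {"slide": [0,0,0.4],"delta_rot": [0,0,0],"hand": 0},
  {"slide": [0,0,0.4],"delta_rot": [0,0,0],"hand": 0},
])

```text
time_s: 36.3
eef_pos: [0.5925, -0.2384, 0.1102]
eef_rot: [-0.001, 0.732, 0.681, -0.0]
wrist_force: [-0.6, 0.1, -1.2]
opening: 0.422
```

drive_tool([
  {"slide": [0,0,0.4],"delta_rot": [0,0,0],"hand": 0},
  {"slide": [0,0,0.2],"delta_rot": [0,0,0],"hand": 0},
  {"slide": [0,0,0],"delta_rot": [0,0,0],"hand": 0},
  {"slide": [0,0,0],"delta_rot": [0,0,0],"hand": 0},
  {"slide": [0,0,0],"delta_rot": [0,0,0],"hand": 0},
])

```text
time_s: 36.92
eef_pos: [0.5946, -0.2387, 0.0833]
eef_rot: [0.001, 0.732, 0.682, 0.0]
wrist_force: [0.8, 0.7, -0.8]
opening: 0.422
```

Run:
```python
from h import *
s=cam('scene');o=ctrl.get_obs();print(o['opening'],o['eef_pos'],o['wrist_force'])
cv2.imwrite('pics/g15.png',np.hstack([crop(s,395,220,40,7)]))
```

```text
0.4241078048465533 [ 0.59450023 -0.23861224  0.08321141] [-0.12679625 -0.78054238 -0.50566337]
```

View pics/g15.png

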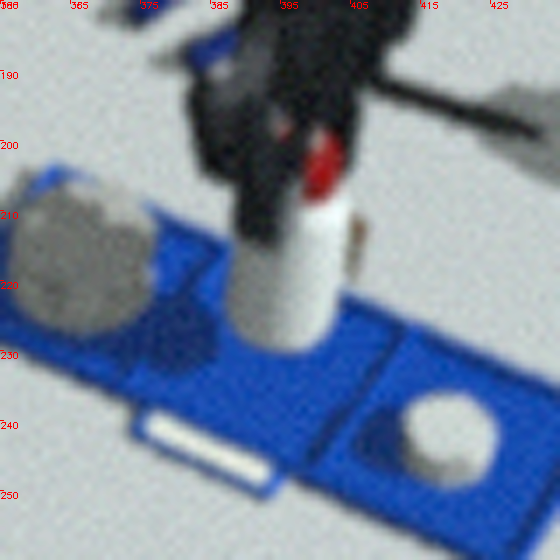

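drive_tool([
  {"slide": [0,0,0.25],"delta_rot": [0,0,0],"hand": 0},
  {"slide": [0,0,0.16],"delta_rot": [0,0,0],"hand": 0},
  {"slide": [0,0,0.08],"delta_rot": [0,0,0],"hand": 0},
  {"slide": [0,0,0.04],"delta_rot": [0,0,0],"hand": 0},
  {"slide": [0,0,0],"delta_rot": [0,0,0],"hand": 0},
])

```text
time_s: 37.6
eef_pos: [0.594, -0.2384, 0.0559]
eef_rot: [0.0, 0.732, 0.682, 0.0]
wrist_force: [0.1, -0.2, 0.4]
opening: 0.421
```

drive_tool([
  {"slide": [0,0,0.02],"delta_rot": [0,0,0],"hand": 0},
  {"slide": [0,0,0],"delta_rot": [0,0,0],"hand": 0},
  {"slide": [0,0,0],"delta_rot": [0,0,0],"hand": 0},
  {"slide": [0,0,0],"delta_rot": [0,0,0],"hand": 0},
  {"slide": [0,0,0],"delta_rot": [0,0,0],"hand": 0},
])

```text
time_s: 38.22
eef_pos: [0.5941, -0.2386, 0.0559]
eef_rot: [0.0, 0.732, 0.682, -0.0]
wrist_force: [-4.0, 1.5, 6.7]
opening: 0.422
```

Touching the floor (6.7 N); release gently and rise straight up.

drive_tool([
  {"slide": [0,0,0],"delta_rot": [0,0,0],"hand": 0.46},
  {"slide": [0,0,0],"delta_rot": [0,0,0],"hand": 0.55},
  {"slide": [0,0,0],"delta_rot": [0,0,0],"hand": 0.7},
  {"slide": [0,0,0],"delta_rot": [0,0,0],"hand": 0.85},
  {"slide": [0,0,0],"delta_rot": [0,0,0],"hand": 0.85},
])

```text
time_s: 38.85
eef_pos: [0.5939, -0.2383, 0.0547]
eef_rot: [-0.0, 0.732, 0.682, -0.0]
wrist_force: [0.4, 0.0, 0.8]
opening: 0.855
```

drive_tool([
  {"slide": [0,0,-0.3],"delta_rot": [0,0,0],"hand": 0.85},
  {"slide": [0,0,-0.6],"delta_rot": [0,0,0],"hand": 0.85},
  {"slide": [0,0,-0.8],"delta_rot": [0,0,0],"hand": 0.85},
  {"slide": [0,0,-0.8],"delta_rot": [0,0,0],"hand": 0.85},
  {"slide": [0,0,-0.8],"delta_rot": [0,0,0],"hand": 0.85},
])

```text
time_s: 39.48
eef_pos: [0.594, -0.2384, 0.2225]
eef_rot: [0.001, 0.732, 0.682, 0.0]
wrist_force: [0.5, -0.8, 0.2]
opening: 0.851
```

drive_tool([
  {"slide": [0.6,-0.6,0],"delta_rot": [0,0,0],"hand": 0.85},
  {"slide": [0.8,-0.5,0],"delta_rot": [0,0,0],"hand": 0.85},
  {"slide": [0.8,-0.5,0],"delta_rot": [0,0,0],"hand": 0.85},
  {"slide": [0.8,-0.5,0],"delta_rot": [0,0,0],"hand": 0.85},
  {"slide": [0.8,-0.5,0],"delta_rot": [0,0,0],"hand": 0.85},
])

```text
time_s: 40.1
eef_pos: [0.4771, -0.0385, 0.2211]
eef_rot: [0.001, 0.732, 0.682, 0.001]
wrist_force: [0.1, -0.3, 0.2]
opening: 0.85
```

drive_tool([
  {"slide": [0.8,-0.3,0],"delta_rot": [0,0,0],"hand": 0.85},
  {"slide": [0.8,-0.3,0],"delta_rot": [0,0,0],"hand": 0.85},
  {"slide": [0.8,-0.3,0],"delta_rot": [0,0,0],"hand": 0.85},
  {"slide": [0.8,-0.3,0],"delta_rot": [0,0,0],"hand": 0.85},
  {"slide": [0.8,-0.3,0],"delta_rot": [0,0,0],"hand": 0.85},
])

```text
time_s: 40.72
eef_pos: [0.4168, 0.1665, 0.2212]
eef_rot: [0.001, 0.732, 0.682, 0.001]
wrist_force: [-0.0, -0.2, 0.7]
opening: 0.853
```

Run:
```python
from h import *
s=cam('scene');t=cam('top');o=ctrl.get_obs();print(o['time_s'],o['opening'],o['eef_pos'],o['wrist_force'])
a=cv2.resize(s['frame'][130:290,240:480,::-1],(800,533),interpolation=2);cv2.imwrite('pics/f1.png',a)
a=cv2.resize(t['frame'][130:310,120:500,::-1],(800,379),interpolation=2);cv2.imwrite('pics/f2.png',a)
```

```text
40.825 0.8480554930268147 [0.41592083 0.16823831 0.22097086] [-0.63804002 -0.69399634  0.50140173]
```

View pics/f1.png

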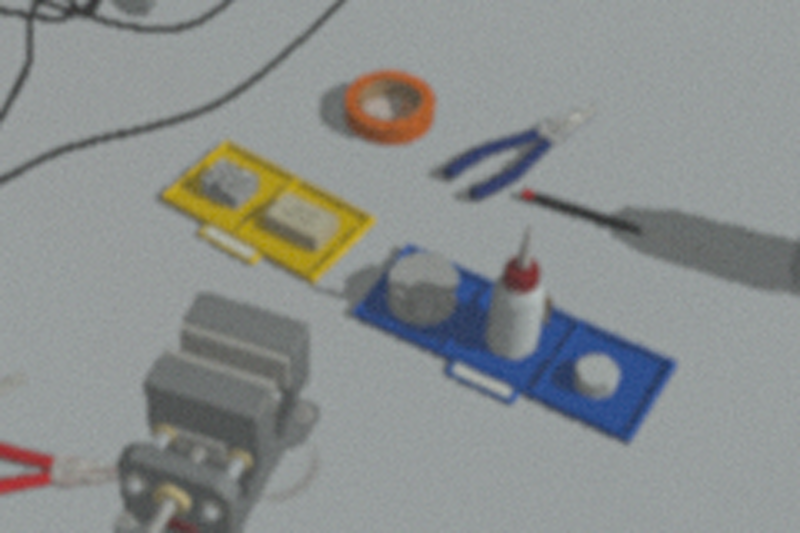

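View pics/f2.png

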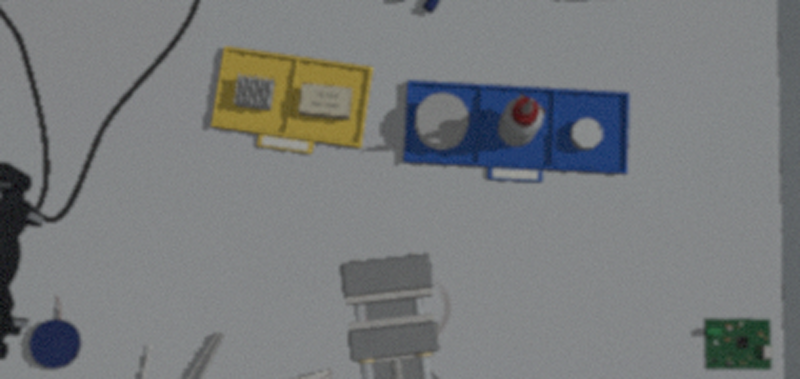

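Run:
```python
from h import *
t=cam('top')
def rel(p,c,yw):
    d=p[:2]-np.array(c);a=np.radians(yw);return np.round([d@[np.cos(a),np.sin(a)],d@[-np.sin(a),np.cos(a)]],4)
P=lambda x,y:(120+x/800*380,130+y/800*380)
B=([.594,-.2385],-1.3);Y=([.618,-.0115],-5.2)
for n,p,z,T in(('reel',(441,121),.027,B),('tin',(587,133),.017,B),('collar',(525,111),.085,B),('hs',(253,92),.021,Y),('fuse',(325,100),.019,Y)):
    print(n,rel(ray(t,*P(*p),z),*T))
cv2.imwrite('pics/f3.png',crop(t,330,188,25,10))
hsv=cv2.cvtColor(t['frame'],cv2.COLOR_RGB2HSV)
for nm,lo,hi,b in(('pcb',(50,80,40),(80,255,255),(440,270,500,320)),('braid',(100,130,40),(125,255,255),(130,275,170,310))):
    m=cv2.inRange(hsv,lo,hi);m=cv2.morphologyEx(m,cv2.MORPH_CLOSE,np.ones((3,3)));k=np.zeros_like(m);k[b[1]:b[3],b[0]:b[2]]=m[b[1]:b[3],b[0]:b[2]]
    r=cv2.minAreaRect(max(cv2.findContours(k,0,2)[0],key=cv2.contourArea));print(nm,r[0])
```

```text
reel [-0.0029  0.0766]
tin [-0.0047 -0.0703]
collar [-0.0027  0.0007]
hs [-0.0037  0.0365]
fuse [-0.0025 -0.0351]
pcb (469.5, 293.0)
braid (145.3999786376953, 292.7000427246094)
```

View pics/f3.png

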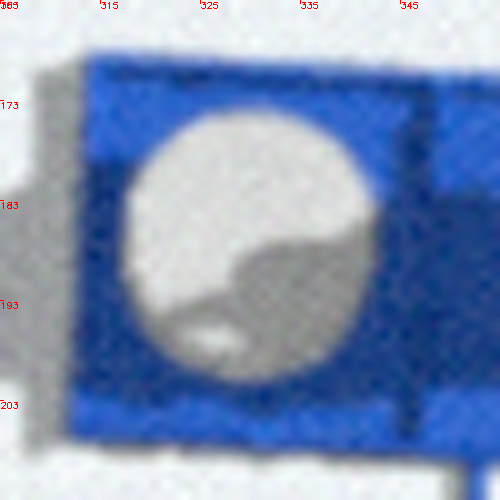

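All five things measure inside their limits; the board and braid reel have not moved. Handing in.

```bash
python3 -c "
from bench import ctrl
print(ctrl.hand_in())"
```

```text
the job is handed in; nothing more can be done
None
```

I packed both kits and handed the job in at about 41 s of the 128 s. The hand-in gave no verdict.

- **Yellow tray:** the heat sink is in the +y compartment and the fuse box in the -y compartment.
- **Blue tray:** the solder reel is in the +y compartment, the flux bottle in the middle and the tin in the -y compartment.

**Last checks, from the top camera after the arm was clear:** every centre was within about 5 mm of its compartment centre, inside all the position limits.

| Thing | x in tray (mm) | y in tray (mm) | Compartment centre y (mm) |
|---|---|---|---|
| Solder reel | -2.9 | 76.6 | 74 |
| Tin | -4.7 | -70.3 | -74 |
| Flux bottle (collar) | -2.7 | 0.7 | 0 |
| Heat sink | -3.7 | 36.5 | 37 |
| Fuse box | -2.5 | -35.1 | -37 |

- **Upright and on the floor:** both views show all five upright. I judged this by eye and did not measure tilt or height. The heat sink, fuse box and bottle showed contact with the tray floor (5 to 11 N) before release. The reel and tin were set down by height alone.
- **Board and braid reel:** they did not move, matching their starting pixels to within half a pixel (about 1 mm).
- **Disagreements:** the two cameras differed by about 4 to 7 mm on the tin, fuse box and bottle. The gripper readings came out 2 to 4 mm narrower than the stated sizes. Neither affected the result.

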